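# Fit a hammer-head bolt into slotted strut

## Task

Take the hammer-head bolt out of its sloping blue cradle and stand it upright on its head on the bare bench, letting go, so that you can take it again from straight above. Lower it head first through the slot of the strut at the yellow mark, feeling for the slot because the channel may sit a little to either side in its mount, until the head rests on the channel floor. Then turn it a quarter turn so that the head lies square across under both lips, and leave it standing there, without shoving the two black T-nuts or the hose coupler about.

Things in the scene. Friction and masses are not known exactly. Their poses are not given: they have to be found in the camera images.
- bolt_nut (a point): Centre of the bolt's brass square nut, the place to grip: 19 x 19 mm, 26 mm long, fixed on the bolt. z runs along the bolt from head to free end, x along the head's long side; the nut's flats are parallel to the head's sides. The head's flat underside lies 41 mm from here towards -z, the bolt's end 25 mm towards +z.
- bolt: The whole hammer-head bolt, 66 mm long, about 0.12 kg; origin at the centre of the head's underside, axes as bolt_nut. Steel head 34 (x) x 19 (y) x 8 mm thick, then a round 12 mm shank, the nut from 28 to 54 mm, and a 12 mm stub. It stands on its head by itself.
- cradle: Blue fixed cradle, base 110 x 56 x 8 mm, origin under its middle. The bolt lies in it at 45 degrees: head low at the -x end (towards the robot), free end up towards +x, head's long side along y. Under the nut is only a 12 mm wide rib: fingers can come straight down beside the nut (to 10 mm above the bench), closing along y; the bolt then lifts straight up.
- strut: Fixed grey mount of the strut, plate 86 (x) x 196 (y) x 8 mm, origin under its middle on the bench, y along the slot. A dark end block at each end (|y| 80 to 97 mm) with screws, up to 37 mm above the bench. Between them sits the aluminium channel, 160 mm long, slot upward, gripped firmly (about 60 N would shift it).
- strut_mark (a point): Point of the mount at lip-top height, 28 mm above the bench, over the yellow stripes; axes as strut. The slot is 22 mm wide, but its centre line lies anywhere up to 6 mm either side of this point along x: that is not reported, feel or look for it. Lips 4 mm thick; inner floor 17 mm below this point; inside 41 mm wide, 13 mm high under the lips.
- t_nut_1: Bystander: black stepped T-nut, 32 x 28 x 20 mm, at the right.
- t_nut_2: Bystander: black stepped T-nut, 32 x 28 x 20 mm, between cradle and strut, at the far side.
- coupler: Bystander: silver and brass hose coupler standing upright, 25 mm across, 65 mm high, at the left.
Mind the look-alikes: they are no part of the job. Leave any brown or turquoise look-alike of the bolt alone.

How it is judged (in metres and radians):
On the way, in this order (a step that is already met when the one before it is completed fails the run):
1. the bolt stands upright on its head on the bench, let go (angle between bolt_nut's own z axis and vertical below 0.12 rad and contact force between bolt and the fingers below 0.1 N and linear speed of bolt below 0.02 m/s and height (world z) of bolt_nut between 0.037 and 0.0445 m), for 0.2 s.
2. the bolt's head is inside the channel, through the slot, its long side along the slot (angle between bolt_nut's own z axis and vertical below 0.2 rad and z of bolt_nut in the frame of strut between 0.046 and 0.0555 m and x of bolt_nut in the frame of strut between -0.018 and 0.018 m and angle between the x axis of bolt_nut and the y axis of strut, either way round below 0.3 rad), for 0.1 s.
At the end, for the whole second after the job is handed in: The bolt stands upright (within 0.12 rad) in the strut, let go and at rest, its head below the lips (nut centre no more than 55.5 mm above the mount's underside), the head's long side across the slot within 0.2 rad, within 15 mm of the yellow mark along the slot (angle between bolt_nut's own z axis and vertical below 0.12 rad and contact force between bolt and the fingers below 0.1 N and linear speed of bolt below 0.02 m/s and z of bolt_nut in the frame of strut between 0.046 and 0.0555 m and x of bolt_nut in the frame of strut between -0.018 and 0.018 m and y of bolt_nut in the frame of strut between -0.015 and 0.015 m and angle between the x axis of bolt_nut and the x axis of strut, either way round below 0.2 rad); the robot touches nothing.
It fails at once if a T-nut or the coupler is shoved more than 30 mm (distance of any of t_nut_1, t_nut_2, coupler from where it was at the start of the episode above 0.03 m).
It also fails if it takes over 67 s, if anything falls off the work surface, if the arm or the gripper's body presses on something with over 40 N, if the wrist force passes 120 N, or if a joint passes its speed limit or range.

## Robot

A 6-joint arm with a two-finger parallel gripper is mounted at the origin on the work surface; the furniture and walls round the work are solid. World frame = base frame: x ahead of the robot, y to its left, z up, the work surface at z = 0. Lengths are in m, angles in degrees, forces in N, time in s.
With the tool pointing down it reaches from about 0.35 to 0.875 m from the base axis. Payload 4.2 kg.
Tool frame: the origin (TCP) lies midway between the tips of the shut fingers; the grasp point (between the pads) lies r.pinch_z behind it (r.pinch_z is the distance from the TCP to the grasp point, in m); z points along the fingers, y is the direction in which the jaws open and shut (so a half turn about z gives the same grasp; the last joint's range is limited). The gripper opens to 87 mm and grips with 3 to 60 N. Pads are 19 mm wide; open, the fingers measure 117 mm over their backs; the gripper's body (75 mm by 190 mm) begins 51 mm behind the grasp point.
Start: joints at [88.614, 22.042, 0.453, 0, -68.411, -14.817], TCP at [0.174, 0.6, 0.223] pointing down, gripper open.
Joint ranges: [-179.83, 179.83], [-69.29, 118.12], [-61.27, 80.66], [-181.25, 117.63], [-171.15, -9.14], [-177.46, 177.46]. Speed limits (degrees/s): [159.86, 159.86, 180, 180, 180, 180].

## Interface

Orientations are given as a 3x3 rotation matrix whose columns are the frame's x, y, z axes.
In Python, from station import r gives the robot as it stands. The module is installed in compiled form; this text tells all that it offers.
- The arm moves only by the tool play_rows, never from a script. Its argument "deltas" is a list of rows, each a list of 7 numbers: the shift along the tool's x, y, z in units of 25 mm (1.0 is 25 mm), then the turn, a rotation vector about the tool's x, y, z in units of 5 degrees (1.0 is 5 degrees), then the finger opening in mm, from 0 to 87. In form: [[tx, ty, tz, wx, wy, wz, fingers], ...]. A call has 1 to 12 rows; each row is the pose to reach, as a shift and turn from the pose commanded when the call began, along the tool's axes at that moment; what a row does not reach only later rows make up. A row lasts 1/10 s, in which the tool goes at most 50 mm and 8.59 degrees, less where a joint would pass 70% of its speed; a pose out of reach is approached as far as the arm can. A call with a gripper value outside its range is refused whole. The fingers move at their own pace and stop on an object; the grip force is fixed at half the most. Time passes only in rows, so rows that repeat a pose let the fingers close. It gives the time, the measured TCP pose, the force and the opening at its end, in the units of the state.
- r.sense(): the state, without advancing time (a new reading comes with each control period).
- r.capture(name): name is "scene" or "top" or "wrist"; returns a dict with "pixels" (420x560x3 uint8, red, green, blue), "camera_matrix" (3x3 intrinsics, pixels), "R" (3x3) and "t" (3): a world point X has camera coordinates R X + t; the wrist camera has in their place "T_tool_cam" (4x4, takes a point from camera to tool coordinates, whose origin is the TCP and whose axes are the flange's). Camera axes: x right, y down, z forward; pixel columns grow to the right and rows downward; lengths in m; the calibration is good to about 2 mm. A picture is of the moment at which its call begins: read the wrist's pose just before it. There is no depth.
- r.finish_job(): hands the job in, once; it reports no verdict.
Trained networks look in the newest picture that a camera, given by its name, has taken for a name from the list of things; names that differ only in an ending like _2 or _b are one class to them, and where a whole thing is asked for, a point or a joint stands for the part that bears it (a point fixed in the world has none). Each returns a list of dicts, best first, with "score" (0 to 1); they miss things now and then, are a little off and sometimes report something else, mostly with a low value. They report only what shows in the picture. A call takes as long as a camera call. They do not tell look-alikes from the thing itself.
- r.spot_in(camera, target): "centre" ([x, y, z] in m, in world coordinates, good to about 4 mm: the middle of the surface that is visible of it).
- r.cut_out(camera, target): "region" (420x560 bool, what is visible of it).
The state is a dict: "time_s": time; "joints": joint angles; "joint_velocities": joint speeds; "effort": joint torques, N m; "tcp_pos": TCP position; "ee_rot": TCP orientation; "wrist_force": force on the tool from outside, world axes, zero at the start; "moment": the same for the moment, N m; "gripper_width": opening from 0.0 (shut) to 1.0 (fully open).
Only numpy, scipy, OpenCV 4.12 (cv2) and the standard library are available. Lean on these libraries where they do the work, as an engineer would, in place of code of your own. Each camera call takes 0.05 s, during which the arm holds its last target.

## Working session

There is one attempt and no reset: what is moved stays moved. The work goes in short steps, Python scripts to look and compute and a tool call to move; the robot and the scene stay as the last step left them, time stands still between calls to the robot, and variables do not carry over. Pictures are saved under pics/ and viewed, and the job is handed in when it is done.

Besides the shell and the picture viewer there is one more tool, called after "Call:" as name([rows], argument=value, ...), one row to a line, values as JSON. play_rows: Moves the arm, as the interface text tells. Its arguments: {"type":"object","properties":{"deltas":{"type":"array","items":{"type":"array","items":{"type":"number"}}}},"required":["deltas"]}

```bash
mkdir -p pics
cat > h.py <<'E'
import numpy as np, cv2
from station import r
def save(name,cap,crop=None,k=1):
    im=cap["pixels"][:,:,::-1]
    if crop: x0,y0,x1,y1=crop; im=im[y0:y1,x0:x1]
    if k!=1: im=cv2.resize(im,None,fx=k,fy=k,interpolation=cv2.INTER_CUBIC)
    cv2.imwrite("pics/"+name+".png",im)
def ray(cap,u,v,z):
    K=cap["camera_matrix"];R=np.array(cap["R"]);t=np.array(cap["t"])
    d=R.T@np.linalg.inv(K)@np.array([u,v,1.]);c=-R.T@t
    return c+d*(z-c[2])/d[2]
def proj(cap,X):
    p=np.array(cap["R"])@np.array(X)+np.array(cap["t"]);q=np.array(cap["camera_matrix"])@p
    return q[:2]/q[2]
E
python3 - <<'E'
from h import *
s=r.sense();print({k:np.round(v,3).tolist() for k,v in s.items()},r.pinch_z)
for c in("scene","top"):
    p=r.capture(c);save(c+"0",p,k=1.4);np.save("pics/"+c+".npy",p,allow_pickle=True)
    for n in("bolt","bolt_nut","cradle","strut","strut_mark","t_nut_1","coupler"):
        try: print(c,n,[(np.round(d["centre"],3).tolist(),round(d["score"],2)) for d in r.spot_in(c,n)])
        except Exception as e: print(c,n,e)
E
```

```text
{'time_s': 0.0, 'joints': [88.615, 22.09, 0.38, -0.028, -68.412, -14.817], 'joint_velocities': [-0.011, 0.011, -0.05, 0.032, 0.074, 0.019], 'effort': [0.0, -39.066, 18.74, 4.22, 0.011, -0.0], 'tcp_pos': [0.174, 0.6, 0.221], 'ee_rot': [[0.96, -0.279, -0.001], [-0.279, -0.96, -0.002], [0.0, 0.002, -1.0]], 'wrist_force': [-0.003, -0.013, 0.279], 'moment': [-0.004, -0.014, -0.028], 'gripper_width': 0.999} 0.0187
scene bolt [([0.318, -0.255, 0.013], 0.85), ([0.443, -0.295, 0.054], 0.73), ([0.386, -0.43, 0.011], 0.53)]
scene bolt_nut [([0.441, -0.301, 0.057], 0.67), ([0.385, -0.432, 0.013], 0.61), ([0.322, -0.259, 0.011], 0.57)]
scene cradle [([0.438, -0.312, 0.005], 0.7)]
scene strut [([0.437, 0.057, 0.014], 0.83)]
scene strut_mark [([0.436, 0.06, 0.019], 0.85)]
scene t_nut_1 [([0.519, -0.458, 0.018], 0.57), ([0.52, -0.111, 0.012], 0.55)]
scene coupler [([0.499, 0.257, 0.042], 0.52)]
top bolt [([0.324, -0.253, 0.021], 0.63), ([0.387, -0.432, 0.02], 0.56), ([0.444, -0.3, 0.06], 0.5)]
top bolt_nut [([0.502, 0.25, 0.046], 0.7), ([0.327, -0.251, 0.015], 0.51), ([0.391, -0.434, 0.021], 0.51), ([0.443, -0.295, 0.06], 0.48)]
top cradle [([0.464, -0.294, 0.012], 0.81)]
top strut [([0.443, 0.068, 0.012], 0.81)]
top strut_mark [([0.442, 0.063, 0.019], 0.84)]
top t_nut_1 []
top coupler [([0.503, 0.25, 0.045], 0.39), ([0.465, -0.296, 0.011], 0.39)]
```

View pics/scene0.png

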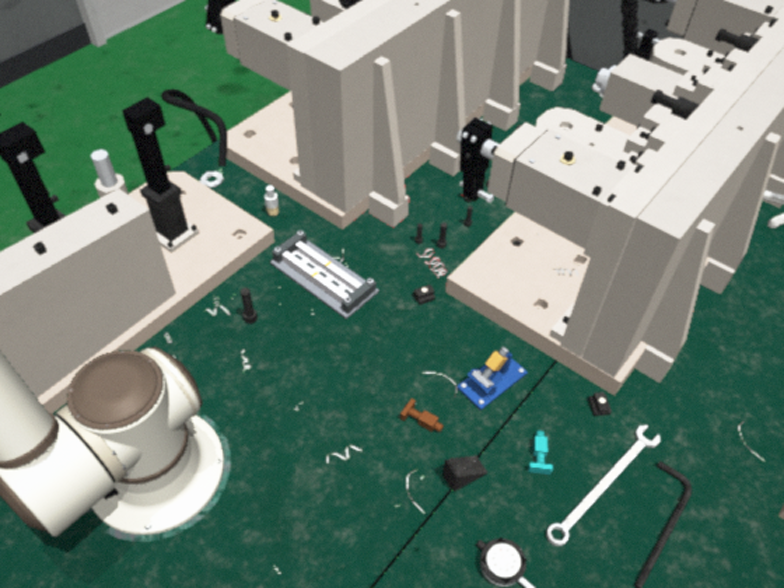

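View pics/top0.png

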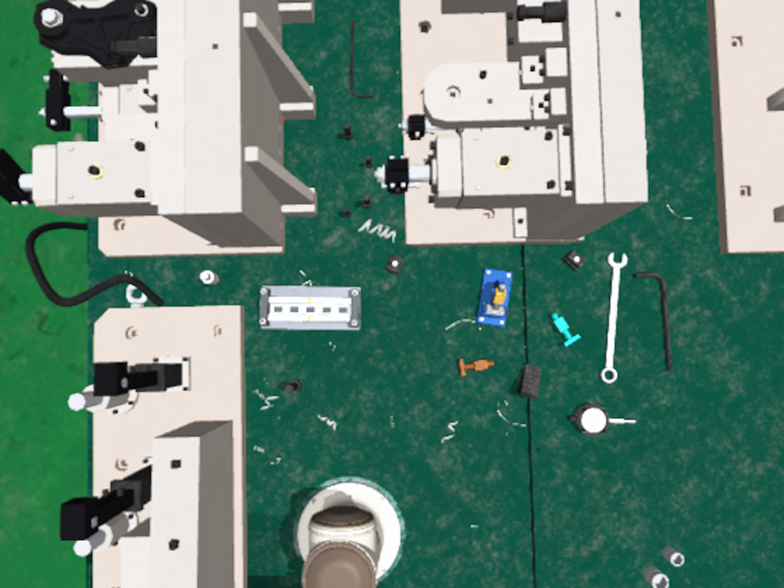

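The real bolt is the brass-nut one in the blue cradle, at top view (497,297). The brown one at (475,367) and the turquoise one at (565,328) are look-alikes lying on the bench. Next I'll check where the arm is and crop in on the bolt.

Run:
```python
from h import *
s=r.sense()
p=r.capture("top"); print("tcp px top",proj(p,s["tcp_pos"]),proj(p,[0,0,0.0]),proj(p,[0.174,0.6,0]), "cam",-np.array(p["R"]).T@p["t"])
a=cv2.resize(p["pixels"][170:250,320:420][:,:,::-1],None,fx=4,fy=4,interpolation=2)
b=cv2.resize(p["pixels"][190:250,175:270][:,:,::-1],None,fx=4,fy=4,interpolation=2)
q=r.capture("scene"); print("tcp px scene",proj(q,s["tcp_pos"]),"cam",-np.array(q["R"]).T@q["t"])
c=cv2.resize(q["pixels"][240:300,310:390][:,:,::-1],None,fx=4.75,fy=4.75,interpolation=2)
H=600;im=np.zeros((H,800,3),np.uint8)
im[:320,:400]=a; im[320:560,:380]=b; im[:285,400:780]=c
d=cv2.resize(q["pixels"][160:230,185:275][:,:,::-1],None,fx=4,fy=4,interpolation=2); im[300:580,400:760]=d
cv2.imwrite("pics/crops.png",im)
w=r.capture("wrist");save("w0",w); print(w["T_tool_cam"])
```

```text
tcp px top [-27.59739349 339.72240296] [248.64722342 380.87752837] [ 30.50589511 321.43626248] cam [ 0.37599911 -0.09112088  1.1817691 ]
tcp px scene [-14.84179356  92.51806935] cam [-0.16845796 -0.56170366  1.00088718]
[[-5.81469254e-04 -9.51912030e-01 -3.06370935e-01  8.46959960e-02]
 [ 9.99999811e-01 -4.92625823e-04 -3.67308660e-04 -4.90783097e-04]
 [ 1.98719299e-04 -3.06371090e-01  9.51912136e-01 -1.62973539e-01]
 [ 0.00000000e+00  0.00000000e+00  0.00000000e+00  1.00000000e+00]]
```

View pics/crops.png

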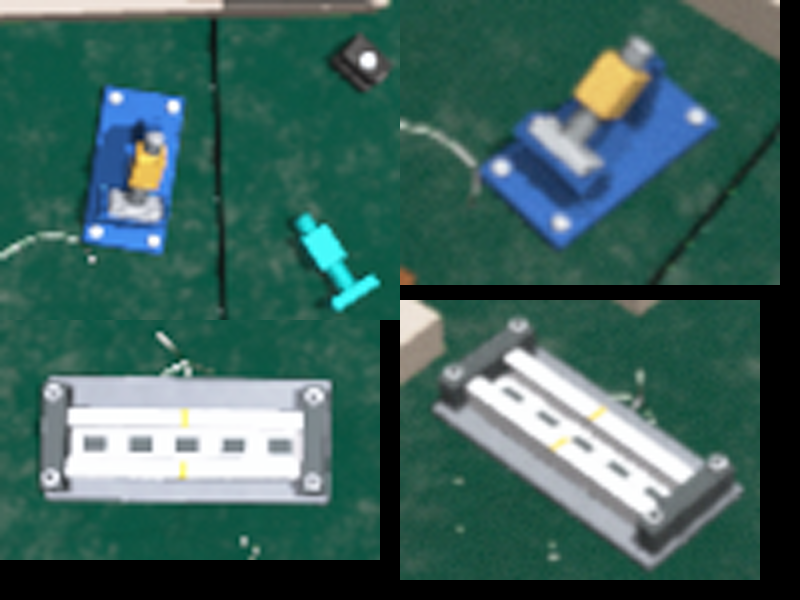

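View pics/w0.png

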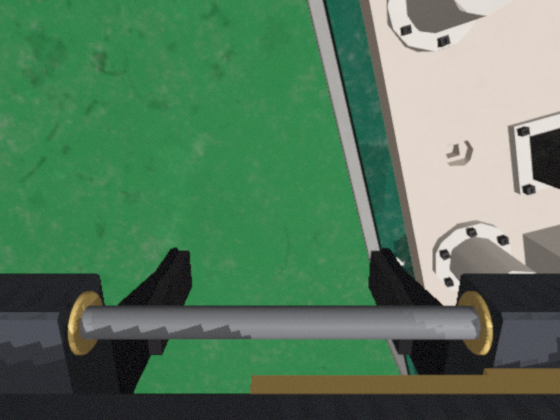

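Run:
```python
from h import *
from scipy.optimize import least_squares
t=r.capture("top");s=r.capture("scene")
def tri(a,b):
    f=lambda X:np.r_[proj(t,X)-np.array(a)/1.4,proj(s,X)-np.array(b)/1.4]
    o=least_squares(f,[.5,.1,.2]);return o.x.round(3),o.fun.round(1)
for n,a,b in [("wallL front right",(215,213),(335,70)),("clamp1",(112,378),(145,112)),("blockBL right-front top",(208,428),(110,207)),("wallR front left top",(570,200),(630,218)),("wallR front right",(645,203),(715,228)), ("cyl boss",(396,172),(480,125))]:
    print(n,*tri(a,b))
for n,pts,o,off,z in [("cradle",[(107,87),(186,97),(162,253),(83,243)],(320,170),0,.008),("strut",[(43,377),(331,380),(330,501),(43,498)],(175,190),320,.008)]:
    P=np.array([ray(t,o[0]+x/4-.375,o[1]+(y-off)/4-.375,z) for x,y in pts])[:,:2]
    print(n,P.round(4).tolist(),P.mean(0).round(4),[np.linalg.norm(P[i]-P[i-1]).round(3) for i in range(4)],
     "yaw of top->bottom long/short", np.degrees(np.arctan2(*((P[0]+P[1]-P[2]-P[3])[::-1]))))
for x,y in [(185,417),(182,470),(185,427),(183,457)]:
    print(ray(t,175+x/4-.4,190+(y-320)/4-.4,.028).round(4))
for x,y in [(150,165)]: print(ray(t,320+x/4,170+y/4,.055).round(4))
```

```text
wallL front right [0.57  0.15  0.337] [ 3.3 -3.1 -5.  -0.1]
clamp1 [0.329 0.319 0.307] [-0.2  0.2  0.2  0. ]
blockBL right-front top [0.214 0.229 0.234] [-12.6  13.3  17.6   2.7]
wallR front left top [ 0.583 -0.372  0.321] [ 6.1 -4.7 -7.1  1.3]
wallR front right [ 0.571 -0.469  0.371] [ 11.5  -8.4 -12.7   3. ]
cyl boss [ 0.623 -0.108  0.325] [ 1.4 -1.1 -1.8  0.2]
cradle [[0.5134, -0.2823], [0.5051, -0.3369], [0.3973, -0.3166], [0.4055, -0.2623]] [ 0.4553 -0.2995] [np.float64(0.11), np.float64(0.055), np.float64(0.11), np.float64(0.055)] yaw of top->bottom long/short -10.585863299571262
strut [[0.4892, 0.1658], [0.4823, -0.0343], [0.3984, -0.0319], [0.4051, 0.1668]] [0.4437 0.0666] [np.float64(0.084), np.float64(0.2), np.float64(0.084), np.float64(0.199)] yaw of top->bottom long/short -1.1690709298584407
[0.4576 0.0649 0.028 ]
[0.4215 0.0675 0.028 ]
[0.4508 0.065  0.028 ]
[0.4304 0.0667 0.028 ]
[ 0.4541 -0.3025  0.055 ]
```

```bash
cat >> h.py <<'E'
from scipy.spatial.transform import Rotation as Ro
def Rdown(yaw): 
    c,s=np.cos(np.radians(yaw)),np.sin(np.radians(yaw))
    return np.array([[c,s,0],[s,-c,0],[0,0,-1]])
def Rtilt(yaw,a): # tool turned outward by a deg about its y
    return Rdown(yaw)@Ro.from_euler('y',a*-1,degrees=True).as_matrix()
def plan(tcp,Rt,base=None):
    s=r.sense(); p0,R0=(s["tcp_pos"],s["ee_rot"]) if base is None else base
    p0=np.array(p0);R0=np.array(R0)
    d=R0.T@(np.array(tcp)-p0)/.025; w=np.degrees(Ro.from_matrix(R0.T@Rt).as_rotvec())/5
    print("row",np.r_[d,w].round(3).tolist(),"rows>=",np.linalg.norm(d)*25/50,np.linalg.norm(w)*5/8.59)
def st():
    s=r.sense();R=np.array(s["ee_rot"])
    print("t",round(s["time_s"],2),"tcp",np.round(s["tcp_pos"],4),"yaw",np.degrees(np.arctan2(R[1,0],R[0,0])).round(2),"tz",R[:,2].round(3),"j",np.round(s["joints"],1),"F",np.round(s["wrist_force"],2),"M",np.round(s["moment"],2),"g",round(float(s["gripper_width"]),3))
E
python3 - <<'E'
from h import *
print(Rtilt(0,45)[:,2])
R=np.array(r.sense()["ee_rot"]);p=np.array(r.sense()["tcp_pos"]);up=(p+[0,0,.28])
plan(up,R)
plan([.40,.30,.5],Rdown(-16),base=(up,R))
plan([.40,.30,.5],Rdown(-16))
plan([.42,-.25,.5],Rdown(-10))
E
```

```text
[-0.70710678  0.         -0.70710678]
row [-0.0, 0.0, -11.2, 0.0, 0.0, 0.0] rows>= 5.6 0.0
row [12.018, 9.01, 0.101, 0.0, 0.0, -0.041] rows>= 7.510357472525601 0.023927699160410786
row [12.017, 9.011, -11.099, 0.0, 0.0, -0.041] rows>= 9.337992939716827 0.023927699160410786
row [18.925, 29.914, -11.098, 0.0, 0.0, -1.241] rows>= 18.548273290774098 0.7224118865211775
```

Call:
play_rows([
  [0,0,-2,0,0,0,87],
  [0,0,-4,0,0,0,87],
  [0,0,-6,0,0,0,87],
  [0,0,-8,0,0,0,87],
  [0,0,-10,0,0,0,87],
  [0,0,-11,0,0,0,87],
  [0,0,-11,0,0,0,87],
])

```text
time_s: 1.75
tcp_pos: [0.1749, 0.6006, 0.5025]
ee_rot: [[0.96, -0.279, 0.002], [-0.279, -0.96, 0.01], [-0.001, -0.01, -1.0]]
wrist_force: [0.5, -0.0, 0.1]
gripper_width: 0.998
```

```bash
sed -i "s/a\*-1/a/" h.py
python3 - <<'E'
from h import *
st()
plan([.40,.30,.5],Rdown(-16)); plan([.42,-.25,.5],Rdown(-10))
E
```

```text
t 1.75 tcp [0.1749 0.6006 0.5025] yaw -16.23 tz [ 0.002  0.01  -1.   ] j [ 8.860e+01  2.040e+01  3.680e+01  1.000e-01 -1.058e+02 -1.480e+01] F [ 0.46 -0.    0.08] M [ 0.06 -0.03 -0.03] g 0.998
row [12.008, 9.029, 0.001, -0.111, 0.012, -0.046] rows>= 7.511779719814587 0.07009649131291994
row [18.925, 29.928, -0.208, -0.111, 0.007, -1.246] rows>= 17.704796343218476 0.7281038626345357
```

Call:
play_rows([
  [1.5,1.1,0,0,0,0,87],
  [3,2.3,0,0,0,0,87],
  [4.5,3.4,0,0,0,0,87],
  [6,4.5,0,0,0,0,87],
  [7.5,5.7,0,0,0,0,87],
  [9,6.8,0,0,0,0,87],
  [10.5,8,0,0,0,0,87],
  [12,9,0,0,0,0,87],
  [12.6,10.5,0,0,0,0,87],
  [13,12.4,0,0,0,0,87],
  [13.5,14.2,0,0,0,0,87],
  [14,16,0,0,0,0,87],
])

```text
time_s: 2.95
tcp_pos: [0.398, 0.1164, 0.4964]
ee_rot: [[0.96, -0.278, -0.001], [-0.278, -0.96, -0.001], [-0.001, 0.001, -1.0]]
wrist_force: [0.3, -0.6, 0.4]
gripper_width: 0.999
```

Run:
```python
from h import *
st()
plan([.44,.066,.22],Rdown(-2))
```

```text
t 2.95 tcp [0.398  0.1164 0.4964] yaw -16.17 tz [-0.001 -0.001 -1.   ] j [  39.    -3.2    7.5   -0.  -100.8   34.9] F [ 0.28 -0.56  0.43] M [-0.01 -0.13  0.05] g 0.999
row [2.187, 1.459, 11.057, 0.01, 0.015, -2.834] rows>= 5.682547369435116 1.649567025702228
```

Call:
play_rows([
  [0.8,0.5,2,0,0,-1,87],
  [1.6,1,4,0,0,-2,87],
  [2.2,1.5,6,0,0,-2.8,87],
  [2.2,1.5,8,0,0,-2.8,87],
  [2.2,1.5,10,0,0,-2.8,87],
  [2.2,1.5,11,0,0,-2.8,87],
  [2.2,1.5,11,0,0,-2.8,87],
  [2.2,1.5,11,0,0,-2.8,87],
])

```text
time_s: 3.75
tcp_pos: [0.4414, 0.0668, 0.223]
ee_rot: [[0.999, -0.038, -0.0], [-0.038, -0.999, -0.001], [-0.0, 0.001, -1.0]]
wrist_force: [0.4, -0.4, 0.9]
gripper_width: 0.997
```

```bash
cat >> h.py <<'E'
def wcap():
    s=r.sense(); w=r.capture("wrist")
    T=np.eye(4);T[:3,:3]=s["ee_rot"];T[:3,3]=s["tcp_pos"]
    M=np.linalg.inv(T@np.array(w["T_tool_cam"])); w["R"]=M[:3,:3];w["t"]=M[:3,3]; return w
E
python3 - <<'E'
from h import *
st(); w=wcap(); save("w1",w,k=1.4)
import pickle; pickle.dump(w,open("w1.pkl","wb"))
E
```

```text
t 3.75 tcp [0.4414 0.0668 0.223 ] yaw -2.17 tz [-0.    -0.001 -1.   ] j [ 29.6   4.3 -23.1   0.1 -62.6  58.2] F [ 0.36 -0.43  0.91] M [ 0.   -0.03  0.03] g 0.997
```

View pics/w1.png

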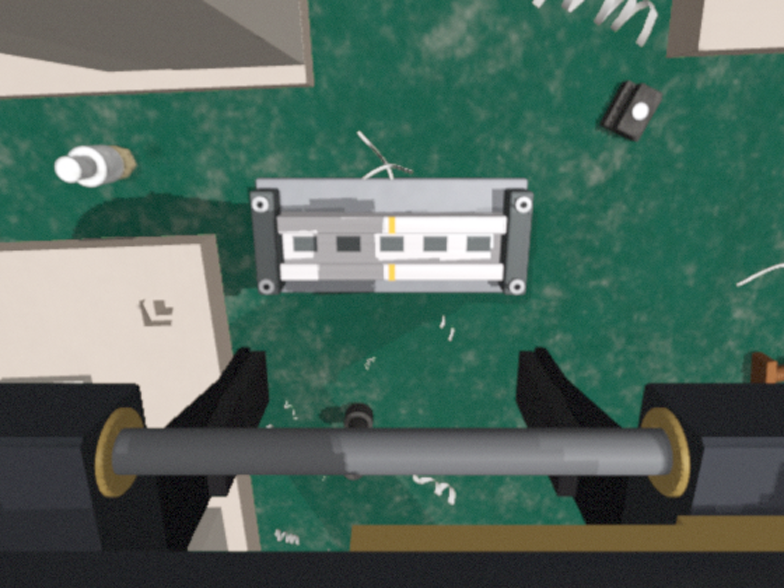

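Run:
```python
from h import *
import pickle
w=pickle.load(open("w1.pkl","rb")); save("w1c",w,(175,120,390,220),3.7)
```

```text
(no output)
```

View pics/w1c.png

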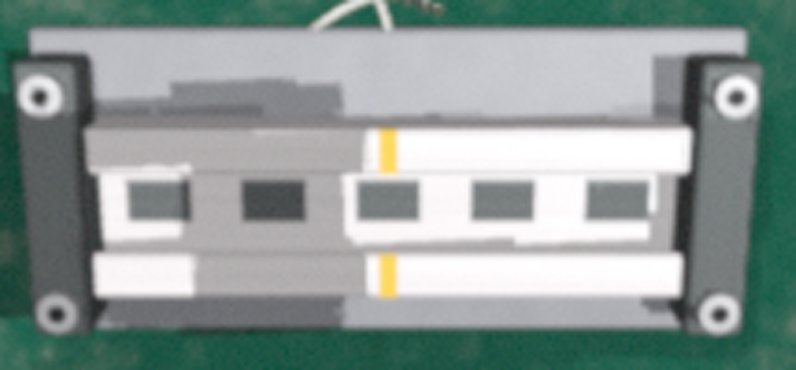

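Run:
```python
from h import *
import pickle
w=pickle.load(open("w1.pkl","rb"))
f=lambda x,y,z:ray(w,175+x/3.7-.36,120+y/3.7-.36,z)
for n,x,y,z in [("farout",388,129,.028),("farin",388,172,.028),("nearin",388,252,.028),("nearout",388,297,.028),("plFL",30,30,.008),("plFR",747,30,.008),("s1",39,97,.037),("s2",737,97,.037),("s3",56,314,.037),("s4",719,314,.037),("lipL",90,129,.028),("lipR",690,129,.028),("lipNL",93,297,.028),("lipNR",682,297,.028)]:
    print(n,f(x,y,z).round(4))
S=np.array([f(39,97,.037),f(737,97,.037),f(56,314,.037),f(719,314,.037)]);print(S.mean(0))
for s in [(w["R"],)]:pass
print(r.spot_in("wrist","strut_mark")[:1],r.spot_in("wrist","strut")[:1])
```

```text
farout [0.4626 0.0667 0.028 ]
farin [0.4511 0.0671 0.028 ]
nearin [0.4291 0.068  0.028 ]
nearout [0.4163 0.0685 0.028 ]
plFL [0.4899 0.1631 0.008 ]
plFR [ 0.4823 -0.0319  0.008 ]
s1 [0.4758 0.1552 0.037 ]
s2 [ 0.469  -0.0226  0.037 ]
s3 [0.4178 0.1574 0.037 ]
s4 [ 0.4109 -0.0201  0.037 ]
lipL [0.4656 0.1451 0.028 ]
lipR [ 0.4595 -0.0128  0.028 ]
lipNL [0.4195 0.1492 0.028 ]
lipNR [ 0.4132 -0.012   0.028 ]
[0.44336202 0.06747691 0.037     ]
[{'centre': [0.4483, 0.0695, 0.0096], 'score': 0.97}] [{'centre': [0.4495, 0.0698, 0.0118], 'score': 0.86}]
```

Run:
```python
from h import *
st()
plan([.43,-.30,.22],Rdown(-10))
t=r.capture("top")
for u,v in [(523,243),(407,243),(440,208),(583,240)]: print(ray(t,u/1.4,v/1.4,.0).round(3),ray(t,u/1.4,v/1.4,.04).round(3),ray(t,u/1.4,v/1.4,.3).round(3))
```

```text
t 3.9 tcp [0.4427 0.0677 0.225 ] yaw -2.17 tz [ 0.005  0.002 -1.   ] j [ 29.6   4.2 -23.    0.  -62.5  58.2] F [-1.23 -0.34 -0.27] M [ 0.03 -0.    0.03] g 0.995
row [0.051, 14.719, 0.168, -0.028, -0.051, 1.566] rows>= 7.3600207843244325 0.9118936208760372
[ 0.563 -0.361  0.   ] [ 0.556 -0.352  0.04 ] [ 0.515 -0.293  0.3  ]
[ 0.568 -0.129  0.   ] [ 0.562 -0.128  0.04 ] [ 0.519 -0.12   0.3  ]
[ 0.637 -0.197  0.   ] [ 0.629 -0.194  0.04 ] [ 0.571 -0.17   0.3  ]
[ 0.566 -0.481  0.   ] [ 0.559 -0.468  0.04 ] [ 0.518 -0.382  0.3  ]
```

Call:
play_rows([
  [0,1.8,0,0,0,-0.2,87],
  [0,3.6,0,0,0,-0.4,87],
  [0,5.4,0,0,0,-0.6,87],
  [0,7.2,0,0,0,-0.8,87],
  [0,9,0,0,0,-1,87],
  [0,10.8,0,0,0,-1.2,87],
  [0,12.6,0,0,0,-1.4,87],
  [0.1,14.6,0,0,0,-1.6,87],
  [0.1,14.6,0,0,0,-1.6,87],
  [0.1,14.6,0,0,0,-1.6,87],
])

```text
time_s: 4.95
tcp_pos: [0.4298, -0.2989, 0.2234]
ee_rot: [[0.995, 0.098, 0.002], [0.098, -0.995, -0.0], [0.002, 0.001, -1.0]]
wrist_force: [0.1, 0.1, -0.7]
gripper_width: 1.004
```

Call:
play_rows([
  [0,0,0,0,0,1.6,87],
  [0,0,0,0,0,3.1,87],
  [0,0,0,0,0,3.1,87],
  [0,0,0,0,0,3.1,87],
])

```text
time_s: 5.35
tcp_pos: [0.4301, -0.2968, 0.2233]
ee_rot: [[0.986, -0.164, 0.001], [-0.164, -0.986, -0.0], [0.001, 0.0, -1.0]]
wrist_force: [-0.7, -0.1, -0.4]
gripper_width: 1.001
```

Run:
```python
from h import *
st(); w=wcap(); save("w2",w,k=1.4)
import pickle; pickle.dump(w,open("w2.pkl","wb"))
save("w2c",w,(200,90,380,220),4.4)
for n in("bolt_nut","bolt","cradle"): print(n,[(np.round(d["centre"],3).tolist(),round(d["score"],2)) for d in r.spot_in("wrist",n)])
```

```text
t 5.35 tcp [ 0.4301 -0.2968  0.2233] yaw -9.44 tz [ 0.001 -0.    -1.   ] j [-16.8  12.  -13.8  -0.  -64.2  97.4] F [-0.73 -0.09 -0.41] M [0.   0.04 0.02] g 1.001
bolt_nut [([0.446, -0.296, 0.06], 0.84), ([0.327, -0.257, 0.012], 0.83), ([0.386, -0.43, 0.021], 0.65), ([0.44, -0.03, 0.022], 0.62)]
bolt [([0.444, -0.298, 0.064], 0.87), ([0.326, -0.253, 0.014], 0.63), ([0.389, -0.435, 0.022], 0.63)]
cradle [([0.476, -0.302, 0.008], 0.9)]
```

View pics/w2.png

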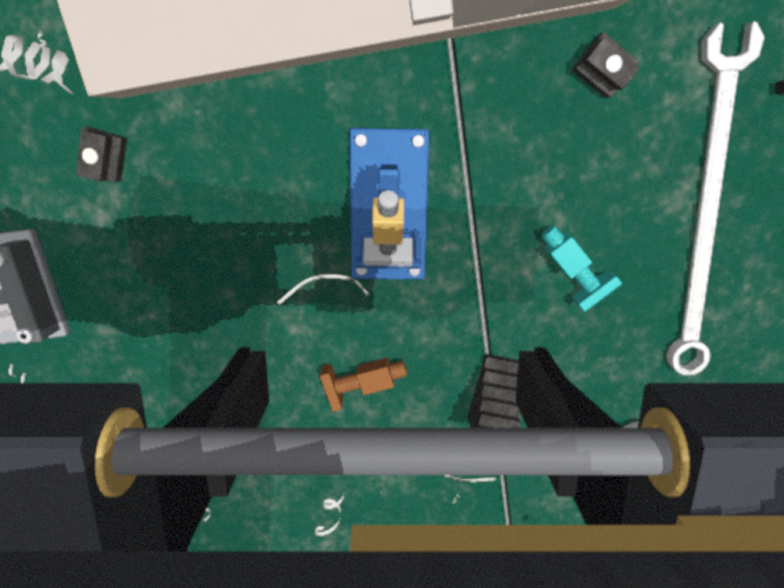

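View pics/w2c.png

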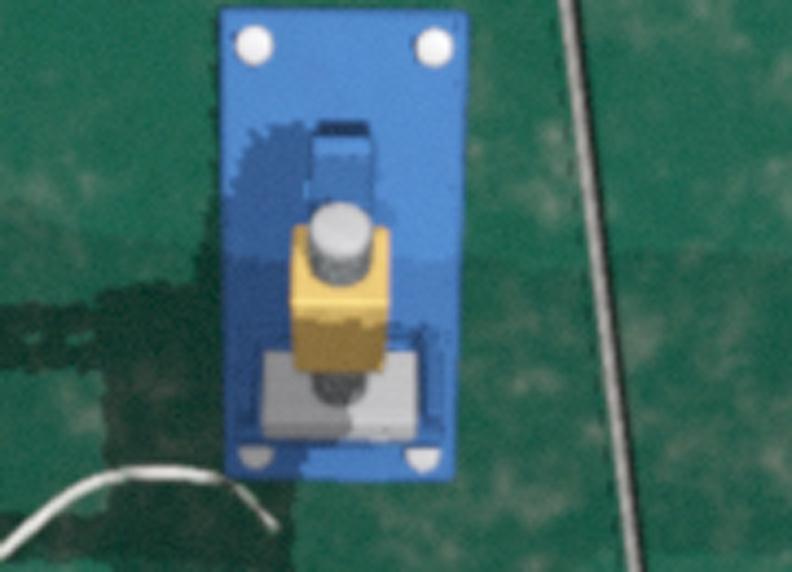

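Run:
```python
from h import *
import pickle
from scipy.optimize import least_squares
w=pickle.load(open("w2.pkl","rb"))
px=lambda x,y:np.array([200+x/4.4-.39,90+y/4.4-.39])
P=[ray(w,*px(*q),.008)[:2] for q in [(220,10),(468,12),(455,480),(225,480)]]
P=np.array(P);print(P.round(4).tolist(),P.mean(0),[np.linalg.norm(P[i]-P[i-1]).round(4) for i in range(4)])
for i,j in((3,0),(2,1)): print("yaw",np.degrees(np.arctan2(*(P[j]-P[i])[::-1])))
obs=[(340,303,.0025,.0159),(339,370,-.0159,-.0025),(342,228,.0177,.0177)]
for yaw in(-9.5,-10.5):
    u=np.array([np.cos(np.radians(yaw)),np.sin(np.radians(yaw))])
    f=lambda c:np.concatenate([proj(w,[c[0]+u[0]*a,c[1]+u[1]*a,c[2]+b])-px(x,y) for x,y,a,b in obs])
    o=least_squares(f,[.45,-.3,.05]);print(yaw,o.x.round(4),o.fun.round(2), "in cradle x",(o.x[:2]-P.mean(0))@u)
```

```text
[[0.5135, -0.2801], [0.504, -0.3345], [0.3967, -0.3158], [0.4059, -0.2606]] [ 0.45502444 -0.29774102] [np.float64(0.1093), np.float64(0.0552), np.float64(0.1088), np.float64(0.0559)]
yaw -10.259949269477852
yaw -9.89490448263221
-9.5 [ 0.4512 -0.2971  0.0431] [ 0.04 -0.17  0.45  0.09 -0.46  0.08] in cradle x -0.003880924978965407
-10.5 [ 0.4512 -0.297   0.0433] [ 0.05 -0.17  0.12  0.1  -0.15  0.08] in cradle x -0.0038512028204287594
```

Run:
```python
from h import *
plan([.4512,-.297,.0248],Rdown(-10.2))
```

```text
row [0.837, -0.158, 7.92, 0.0, -0.004, 0.121] rows>= 3.9827522882618154 0.0702637594345641
```

Call:
play_rows([
  [0.83,-0.15,1.5,0,0,0.12,87],
  [0.83,-0.15,3,0,0,0.12,87],
  [0.83,-0.15,4.5,0,0,0.12,87],
  [0.83,-0.15,6,0,0,0.12,87],
  [0.83,-0.15,7,0,0,0.12,87],
  [0.83,-0.15,7.9,0,0,0.12,87],
  [0.83,-0.15,7.9,0,0,0.12,87],
  [0.83,-0.15,7.9,0,0,0.12,87],
])

```text
time_s: 6.35
tcp_pos: [0.4511, -0.2978, 0.0253]
ee_rot: [[0.984, -0.178, -0.0], [-0.178, -0.984, -0.0], [-0.0, 0.0, -1.0]]
wrist_force: [0.4, -0.2, -0.3]
gripper_width: 0.999
```

Run:
```python
from h import *
st(); w=wcap(); save("w3",w)
```

```text
t 6.35 tcp [ 0.4511 -0.2978  0.0253] yaw -10.25 tz [-0. -0. -1.] j [-16.2  27.  -25.    0.  -38.   95.9] F [ 0.43 -0.15 -0.33] M [-0.01 -0.04  0.  ] g 0.999
```

View pics/w3.png

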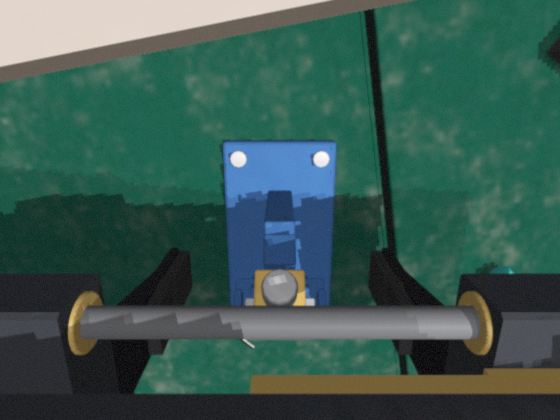

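The fingers straddle the nut evenly, with the bolt centred near (280,290). Closing now.

Call:
play_rows([
  [0,0,0,0,0,0,15],
  [0,0,0,0,0,0,10],
  [0,0,0,0,0,0,10],
  [0,0,0,0,0,0,10],
  [0,0,0,0,0,0,10],
  [0,0,0,0,0,0,10],
  [0,0,0,0,0,0,10],
])

```text
time_s: 7.1
tcp_pos: [0.4508, -0.2976, 0.025]
ee_rot: [[0.984, -0.179, -0.0], [-0.179, -0.984, -0.0], [-0.0, 0.0, -1.0]]
wrist_force: [0.3, -0.5, 1.1]
gripper_width: 0.452
```

Run:
```python
from h import *
st()
```

```text
t 7.1 tcp [ 0.4508 -0.2976  0.025 ] yaw -10.3 tz [-0. -0. -1.] j [-16.2  27.  -25.    0.  -38.   95.9] F [ 0.27 -0.45  1.11] M [-0.01 -0.03 -0.04] g 0.452
```

Call:
play_rows([
  [0,0,0,0,0,0,10],
  [0,0,0,0,0,0,10],
  [0,0,0,0,0,0,10],
  [0,0,0,0,0,0,10],
  [0,0,0,0,0,0,10],
  [0,0,0,0,0,0,10],
])

```text
time_s: 7.7
tcp_pos: [0.4508, -0.2976, 0.025]
ee_rot: [[0.984, -0.179, 0.0], [-0.179, -0.984, -0.0], [0.0, -0.0, -1.0]]
wrist_force: [0.4, -0.4, -0.5]
gripper_width: 0.216
```

Run:
```python
from h import *
st()
```

```text
t 7.7 tcp [ 0.4508 -0.2976  0.025 ] yaw -10.3 tz [ 0. -0. -1.] j [-16.2  27.  -25.   -0.  -38.   95.9] F [ 0.37 -0.43 -0.49] M [ 0.01 -0.05  0.02] g 0.216
```

Opening is 18.8 mm, which matches the 19 mm nut. Lifting.

Call:
play_rows([
  [0,0,-0.3,0,0,0,10],
  [0,0,-0.8,0,0,0,10],
  [0,0,-1.6,0,0,0,10],
  [0,0,-2.6,0,0,0,10],
  [0,0,-3.8,0,0,0,10],
  [0,0,-5,0,0,0,10],
  [0,0,-6.2,0,0,0,10],
  [0,0,-7.4,0,0,0,10],
  [0,0,-8,0,0,0,10],
  [0,0,-8,0,0,0,10],
])

```text
time_s: 8.7
tcp_pos: [0.4518, -0.2981, 0.2288]
ee_rot: [[0.984, -0.179, 0.007], [-0.179, -0.984, -0.003], [0.007, 0.001, -1.0]]
wrist_force: [0.3, -0.1, -1.4]
gripper_width: 0.212
```

Run:
```python
from h import *
st(); w=wcap(); save("w4",w)
plan([.42,-.05,.26],Rdown(-100))
```

```text
t 8.7 tcp [ 0.4518 -0.2981  0.2288] yaw -10.29 tz [ 0.007 -0.003 -1.   ] j [-16.2  13.4 -11.1   0.  -65.1  95.9] F [ 0.33 -0.13 -1.45] M [-0.04 -0.07 -0.04] g 0.212
row [-2.982, -9.521, -1.347, -0.027, -0.027, 17.938] rows>= 5.033768533329138 10.441213621645133
```

View pics/w4.png

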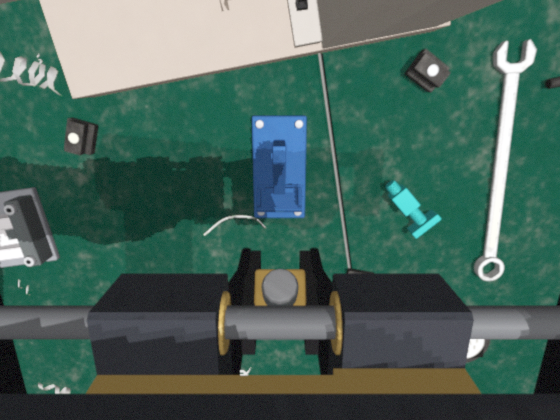

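Call:
play_rows([
  [-0.2,-0.7,-0.2,0,0,1.5,10],
  [-0.4,-1.4,-0.4,0,0,3,10],
  [-0.7,-2.1,-0.6,0,0,4.5,10],
  [-0.9,-2.8,-0.8,0,0,6,10],
  [-1.1,-3.5,-1,0,0,7.5,10],
  [-1.3,-4.2,-1.2,0,0,9,10],
  [-1.6,-4.9,-1.3,0,0,10.5,10],
  [-1.8,-5.6,-1.3,0,0,12,10],
  [-2,-6.3,-1.3,0,0,13.5,10],
  [-2.3,-7,-1.3,0,0,15,10],
  [-2.6,-7.7,-1.3,0,0,16.5,10],
  [-2.8,-8.3,-1.3,0,0,18,10],
])

```text
time_s: 9.95
tcp_pos: [0.4174, -0.0802, 0.2561]
ee_rot: [[-0.184, -0.983, -0.003], [-0.983, 0.184, 0.0], [0.001, 0.003, -1.0]]
wrist_force: [-0.0, -0.8, -0.3]
gripper_width: 0.213
```

Run:
```python
from h import *
st()
print(Rtilt(-100,45))
plan([.42,-.11,.22],Rtilt(-100,45))
```

```text
t 9.95 tcp [ 0.4174 -0.0802  0.2561] yaw -100.61 tz [-0.003  0.    -1.   ] j [ 11.2   0.6 -22.1  -0.  -67.5 -21.8] F [-0.02 -0.78 -0.25] M [ 0.06 -0.08  0.01] g 0.213
[[-0.1227878  -0.98480775 -0.1227878 ]
 [-0.69636424  0.17364818 -0.69636424]
 [ 0.70710678  0.         -0.70710678]]
row [1.153, -0.325, 1.444, 0.085, 8.994, -0.101] rows>= 0.9382094187936016 5.23567677928313
```

Call:
play_rows([
  [0.2,0,0.2,0,1.3,0,10],
  [0.4,-0.1,0.4,0,2.6,0,10],
  [0.6,-0.2,0.6,0,3.9,0,10],
  [0.8,-0.2,0.8,0,5.2,0,10],
  [0.9,-0.3,1,0,6.5,0,10],
  [1,-0.3,1.2,0,7.8,0,10],
  [1.1,-0.3,1.4,0,9,0,10],
  [1.1,-0.3,1.4,0,9,0,10],
  [1.1,-0.3,1.4,0,9,0,10],
  [1.1,-0.3,1.4,0,9,0,10],
])

```text
time_s: 10.95
tcp_pos: [0.4215, -0.1094, 0.2229]
ee_rot: [[-0.128, -0.984, -0.126], [-0.697, 0.18, -0.694], [0.705, -0.001, -0.709]]
wrist_force: [0.7, -1.5, -1.2]
gripper_width: 0.214
```

Run:
```python
from h import *
st()
t=r.capture("scene");save("s1",t,k=1.4)
t=r.capture("top");save("t1",t,k=1.4)
```

```text
t 10.95 tcp [ 0.4215 -0.1094  0.2229] yaw -100.39 tz [-0.126 -0.694 -0.709] j [ 28.8  12.1 -39.3  34.7 -74.  -59.8] F [ 0.72 -1.45 -1.16] M [ 1.75 -0.37  0.05] g 0.214
```

View pics/s1.png

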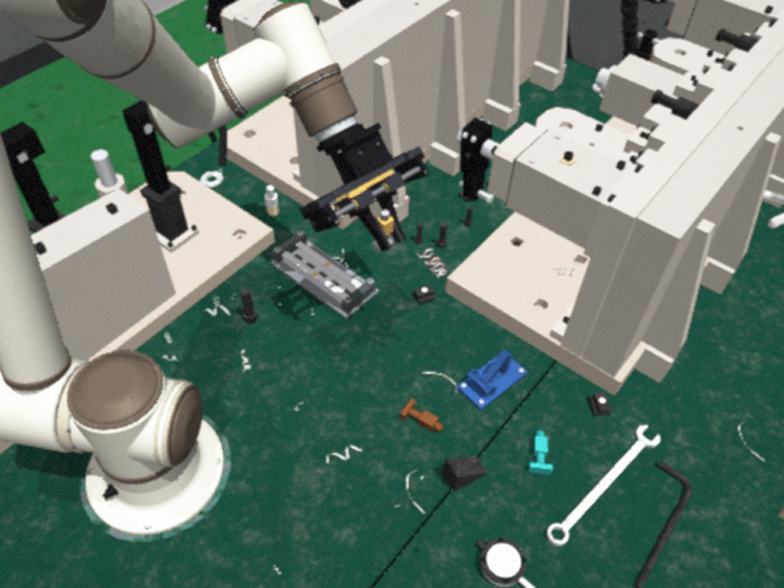

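View pics/t1.png

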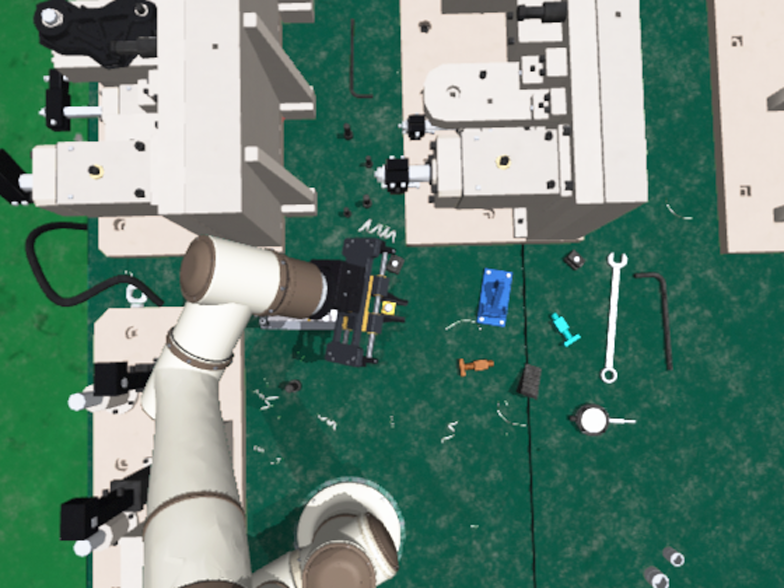

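Run:
```python
from h import *
Rt=Rtilt(-60,45)
pin=np.array([.41,-.16,.15]); plan(pin+.0187*Rt[:,2],Rt)
print(Rt[:,2])
```

```text
row [-0.686, -0.245, 4.194, 5.688, 0.02, -5.729] rows>= 2.128454889568867 4.698993580933377
[ 0.35355339 -0.61237244 -0.70710678]
```

Call:
play_rows([
  [0,0,0.5,1,0,-1,10],
  [-0.1,0,1,2,0,-2,10],
  [-0.2,-0.1,1.5,3,0,-3,10],
  [-0.4,-0.1,2.3,4,0,-4,10],
  [-0.5,-0.2,3,5,0,-5,10],
  [-0.7,-0.2,3.6,5.7,0,-5.7,10],
  [-0.7,-0.2,4.2,5.7,0,-5.7,10],
  [-0.7,-0.2,4.2,5.7,0,-5.7,10],
  [-0.7,-0.2,4.2,5.7,0,-5.7,10],
])

```text
time_s: 11.95
tcp_pos: [0.4674, -0.1678, 0.1709]
ee_rot: [[0.361, -0.878, 0.316], [-0.63, -0.479, -0.612], [0.688, 0.022, -0.725]]
wrist_force: [0.7, 0.2, -1.2]
gripper_width: 0.212
```

Run:
```python
from h import *
st()
s=r.sense();R=np.array(s["ee_rot"]);pin=np.array(s["tcp_pos"])-.0187*R[:,2];print("pinch",pin)
print("R",R.round(3))
t=r.capture("scene");save("s2",t,k=1.4)
u,v=proj(t,pin).astype(int);save("s2c",t,(u-50,v-40,u+50,v+40),6)
Rt=Rtilt(-60,45);p=np.array([.41,-.16,.0440]); plan(p+.0187*Rt[:,2],Rt)
```

```text
t 11.95 tcp [ 0.4674 -0.1678  0.1709] yaw -60.19 tz [ 0.316 -0.612 -0.725] j [  4.    6.3 -61.2  87.7 -39.3 -54.5] F [ 0.68  0.21 -1.24] M [ 1.56  0.76 -0.01] g 0.212
pinch [ 0.46145089 -0.15638592  0.18444579]
R [[ 0.361 -0.878  0.316]
 [-0.63  -0.479 -0.612]
 [ 0.688  0.022 -0.725]]
row [-4.484, 1.738, 3.519, 0.368, 0.306, -0.012] rows>= 2.9796093996391217 0.2784985649392524
```

View pics/s2.png

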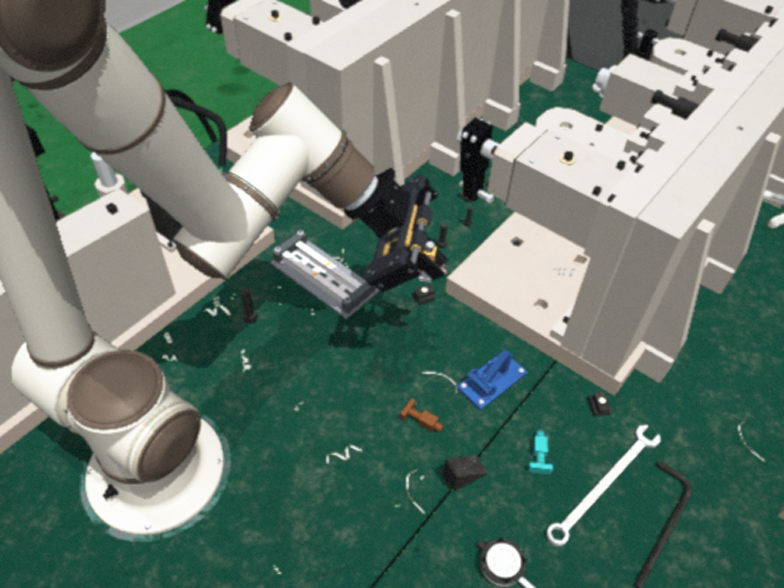

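View pics/s2c.png

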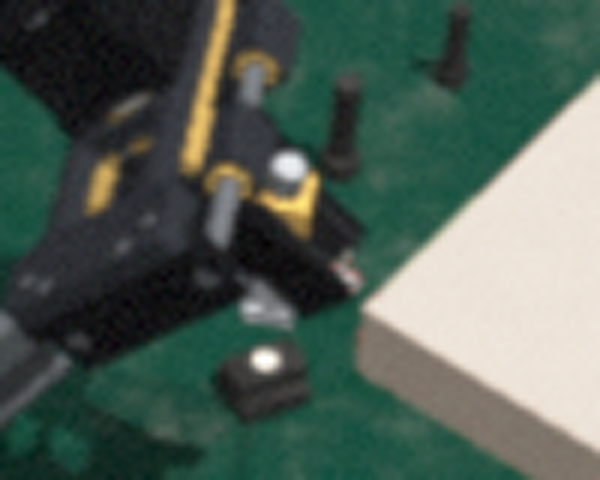

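Run:
```python
from h import *
Rt=Rtilt(-100,45)
pin=np.array([.42,-.16,.15]); plan(pin+.0187*Rt[:,2],Rt)
```

```text
row [-1.512, 1.825, 0.496, -5.221, 0.205, 5.712] rows>= 1.2103326126327427 4.505731732945924
```

Call:
play_rows([
  [0,0,0,-1,0,1,10],
  [0,0,0,-2,0,2,10],
  [0,0,0,-3,0,3,10],
  [0,0,0,-4,0,4,10],
  [0,0,0,-5,0,5,10],
  [0,0,0,-5.7,0,5.7,10],
  [0,0,0,-5.7,0,5.7,10],
  [0,0,0,-5.7,0,5.7,10],
])

```text
time_s: 12.8
tcp_pos: [0.4675, -0.1663, 0.1703]
ee_rot: [[-0.117, -0.98, -0.164], [-0.702, 0.198, -0.684], [0.703, 0.035, -0.711]]
wrist_force: [0.2, -0.5, -1.6]
gripper_width: 0.212
```

Run:
```python
from h import *
st()
Rt=Rtilt(-100,45)
pin=np.array([.42,-.16,.10]); plan(pin+.0187*Rt[:,2],Rt)
```

```text
t 12.8 tcp [ 0.4675 -0.1663  0.1703] yaw -99.43 tz [-0.164 -0.684 -0.711] j [ 18.2  20.1 -38.1  41.  -65.9 -57.7] F [ 0.17 -0.54 -1.57] M [ 1.76 -0.41 -0.03] g 0.212
row [-1.924, 1.781, 2.885, 0.489, 0.07, 0.083] rows>= 1.9493102717650779 0.2912309425504997
```

Commanded matches measured again, so I'm going to the hover.

Call:
play_rows([
  [-0.6,0.6,0.7,0.5,0.1,0.1,10],
  [-1.2,1.2,1.5,0.5,0.1,0.1,10],
  [-1.9,1.8,2.2,0.5,0.1,0.1,10],
  [-1.9,1.8,2.9,0.5,0.1,0.1,10],
  [-1.9,1.8,2.9,0.5,0.1,0.1,10],
  [-1.9,1.8,2.9,0.5,0.1,0.1,10],
  [-1.9,1.8,2.9,0.5,0.1,0.1,10],
])

```text
time_s: 13.5
tcp_pos: [0.4181, -0.1737, 0.088]
ee_rot: [[-0.127, -0.984, -0.121], [-0.694, 0.176, -0.698], [0.708, -0.005, -0.706]]
wrist_force: [0.8, 0.0, -1.1]
gripper_width: 0.215
```

Run:
```python
from h import *
st()
s=r.sense();R=np.array(s["ee_rot"]);pin=np.array(s["tcp_pos"])-.0187*R[:,2];print("pinch",pin)
t=r.capture("scene")
p=t["pixels"];u,v=proj(t,pin).astype(int);save("s3c",t,(u-60,v-45,u+60,v+45),6)
Rt=Rtilt(-100,45);p=np.array([.42,-.16,.0425]); plan(p+.0187*Rt[:,2],Rt)
```

```text
t 13.5 tcp [ 0.4181 -0.1737  0.088 ] yaw -100.39 tz [-0.121 -0.698 -0.706] j [ 17.5  22.8 -52.7  52.  -53.  -74.2] F [ 0.79  0.02 -1.09] M [ 1.79 -0.41 -0.05] g 0.215
pinch [ 0.42041465 -0.16061467  0.10118288]
row [-1.676, 0.037, 1.642, -0.022, -0.018, -0.056] rows>= 1.1733159758421505 0.03672061896023614
```

View pics/s3c.png

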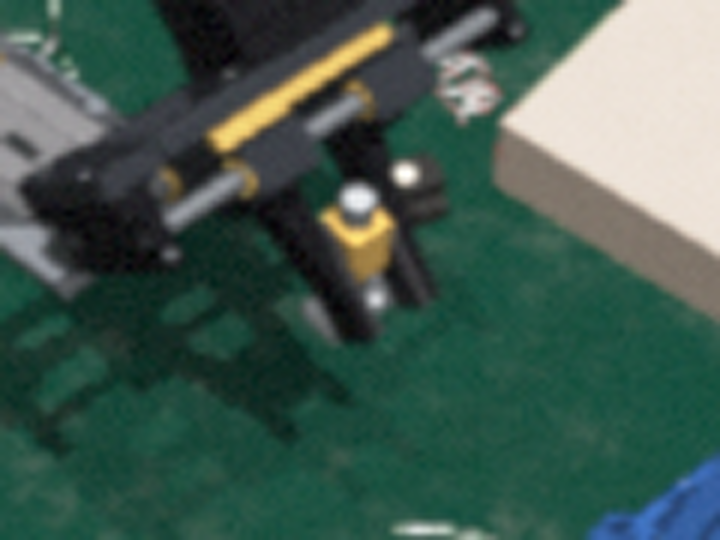

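Call:
play_rows([
  [-0.4,0,0.4,0,0,0,10],
  [-0.8,0,0.8,0,0,0,10],
  [-1.2,0,1.2,0,0,0,10],
  [-1.4,0,1.4,0,0,0,10],
  [-1.5,0,1.5,0,0,0,10],
  [-1.57,0,1.57,0,0,0,10],
  [-1.57,0,1.57,0,0,0,10],
  [-1.57,0,1.57,0,0,0,10],
])

```text
time_s: 14.35
tcp_pos: [0.4177, -0.1742, 0.032]
ee_rot: [[-0.127, -0.984, -0.123], [-0.694, 0.176, -0.698], [0.709, -0.003, -0.705]]
wrist_force: [-0.2, 0.2, -0.9]
gripper_width: 0.213
```

Run:
```python
from h import *
st()
s=r.sense();R=np.array(s["ee_rot"]);pin=np.array(s["tcp_pos"])-.0187*R[:,2];print("pinch",pin)
t=r.capture("scene")
p=t["pixels"];u,v=proj(t,pin).astype(int);save("s4c",t,(u-40,v-30,u+40,v+30),8)
```

```text
t 14.35 tcp [ 0.4177 -0.1742  0.032 ] yaw -100.36 tz [-0.123 -0.698 -0.705] j [ 14.8  28.9 -55.9  60.7 -47.6 -83.8] F [-0.18  0.19 -0.92] M [ 1.81 -0.33  0.07] g 0.213
pinch [ 0.41998677 -0.16117083  0.04518621]
```

View pics/s4c.png

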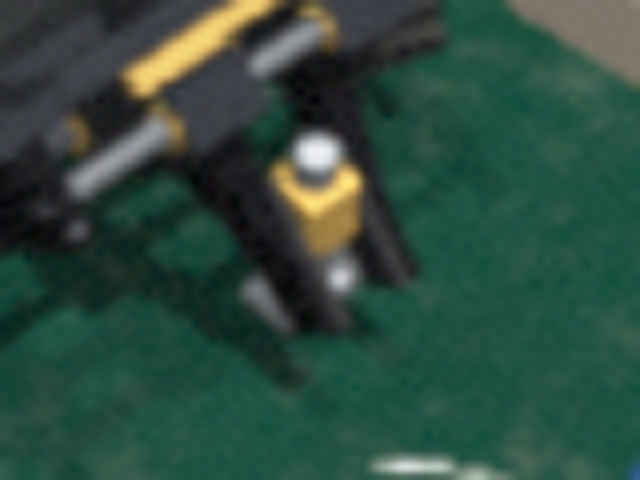

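Call:
play_rows([
  [-0.03,0,0.03,0,0,0,10],
  [-0.05,0,0.05,0,0,0,10],
  [-0.07,0,0.07,0,0,0,10],
  [-0.09,0,0.09,0,0,0,10],
  [-0.09,0,0.09,0,0,0,10],
])

```text
time_s: 14.9
tcp_pos: [0.4173, -0.1744, 0.0284]
ee_rot: [[-0.126, -0.984, -0.124], [-0.694, 0.177, -0.698], [0.709, -0.002, -0.705]]
wrist_force: [-0.0, 0.3, -0.8]
gripper_width: 0.213
```

Call:
play_rows([
  [-0.015,0,0.015,0,0,0,10],
  [-0.03,0,0.03,0,0,0,10],
  [-0.03,0,0.03,0,0,0,10],
])

```text
time_s: 15.2
tcp_pos: [0.4174, -0.1743, 0.0273]
ee_rot: [[-0.126, -0.984, -0.124], [-0.694, 0.177, -0.698], [0.709, -0.002, -0.705]]
wrist_force: [-0.9, -0.2, -1.2]
gripper_width: 0.208
```

Call:
play_rows([
  [-0.02,0,0.02,0,0,0,10],
  [-0.04,0,0.04,0,0,0,10],
  [-0.04,0,0.04,0,0,0,10],
])

```text
time_s: 15.5
tcp_pos: [0.4173, -0.1744, 0.0259]
ee_rot: [[-0.126, -0.984, -0.124], [-0.694, 0.177, -0.698], [0.709, -0.002, -0.705]]
wrist_force: [-0.3, 0.5, -0.8]
gripper_width: 0.211
```

Call:
play_rows([
  [-0.02,0,0.02,0,0,0,10],
  [-0.04,0,0.04,0,0,0,10],
  [-0.04,0,0.04,0,0,0,10],
])

```text
time_s: 15.8
tcp_pos: [0.4174, -0.1743, 0.0245]
ee_rot: [[-0.126, -0.984, -0.123], [-0.694, 0.177, -0.698], [0.709, -0.002, -0.705]]
wrist_force: [0.3, 0.6, -1.0]
gripper_width: 0.213
```

Run:
```python
from h import *
st()
t=r.capture("scene")
u,v=proj(t,[.42,-.16,.03]).astype(int);save("s5c",t,(u-30,v-25,u+30,v+25),12)
```

```text
t 15.8 tcp [ 0.4174 -0.1743  0.0245] yaw -100.3 tz [-0.123 -0.698 -0.705] j [ 14.4  29.7 -56.2  62.  -47.  -85.1] F [ 0.32  0.61 -1.  ] M [ 1.77 -0.35  0.07] g 0.213
```

View pics/s5c.png

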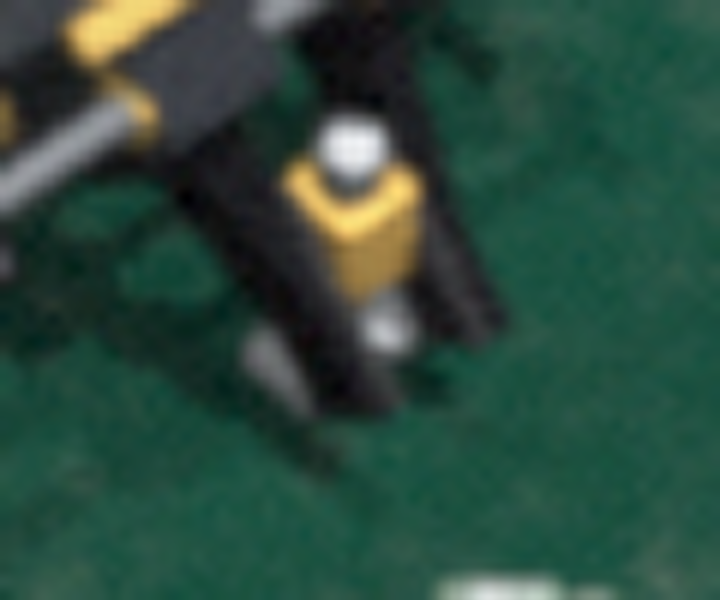

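Run:
```python
from h import *
t=r.capture("scene")
c=proj(t,[.42,-.16,.03]).astype(int)
f=lambda X:((proj(t,X)-(c-[30,25]))*12).round(0)
s=r.sense();R=np.array(s["ee_rot"]);pin=np.array(s["tcp_pos"])-.0187*R[:,2];print("pinch",pin)
for h in(0,.041,.054,.062,.066,.070): print(h,f([pin[0],pin[1],h]))
for zz in(.06,.065,.07): print(zz,ray(t,c[0]-30+353/12,c[1]-25+146/12,zz).round(4))
for n in ("bolt_nut","bolt"): print([(np.round(d["centre"],3).tolist(),round(d["score"],2)) for d in r.spot_in("scene",n)])
```

```text
pinch [ 0.41968007 -0.16130477  0.03775066]
0 [358. 401.]
0.041 [368. 278.]
0.054 [371. 238.]
0.062 [373. 212.]
0.066 [374. 200.]
0.07 [375. 187.]
0.06 [ 0.4311 -0.1476  0.06  ]
0.065 [ 0.4279 -0.1498  0.065 ]
0.07 [ 0.4247 -0.152   0.07  ]
[([0.386, -0.434, 0.016], 0.89), ([0.325, -0.259, 0.013], 0.68)]
[([0.321, -0.256, 0.015], 0.8), ([0.386, -0.431, 0.015], 0.75)]
```

Run:
```python
from h import *
w=wcap();save("w5",w,(200,220,360,340),5)
s=r.sense();R=np.array(s["ee_rot"]);pin=np.array(s["tcp_pos"])-.0187*R[:,2]
for h in(-.003,.028,.038,.054,.066): print(h,((proj(w,[pin[0],pin[1],h])-[200,220])*5).round(0))
```

```text
-0.003 [399. 436.]
0.028 [399. 366.]
0.038 [398. 338.]
0.054 [398. 286.]
0.066 [397. 241.]
```

View pics/w5.png

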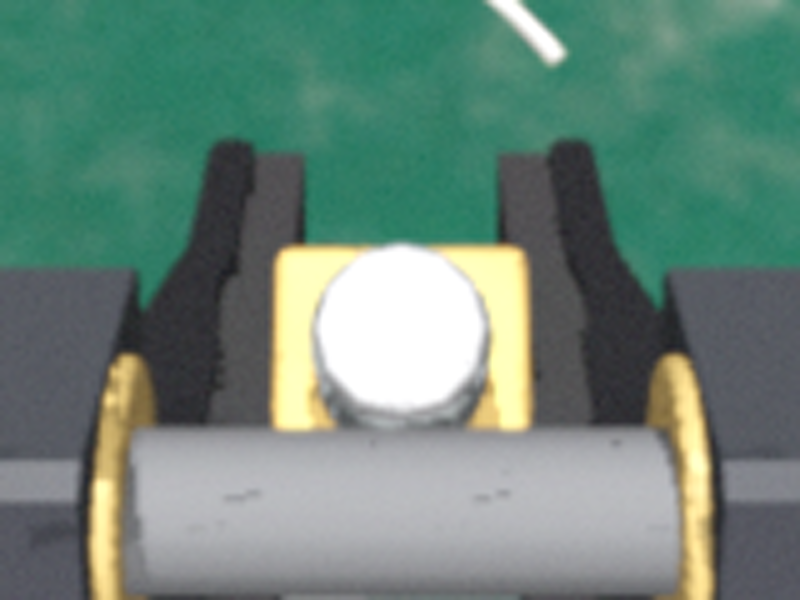

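Run:
```python
from h import *
from scipy.optimize import least_squares
w=wcap();s=r.sense();R=np.array(s["ee_rot"]);pin=np.array(s["tcp_pos"])-.0187*R[:,2]
K=w["camera_matrix"];print(K[0,0]);
px=lambda x,y:np.array([200+x/5-.4,220+y/5-.4])
h=np.array([np.cos(np.radians(-100.3)),np.sin(np.radians(-100.3)),0]);l=np.array([-h[1],h[0],0])
# params: a offset along h, b height offset of nut centre from pinch, tilt (toward -h positive), lateral
obs=[((0,0,.025),(401,330)),((.006,0,.025),(401,244)),((-.006,0,.025),(401,412)),((.0095,.0095,.013),(275,245)),((.0095,-.0095,.013),(528,245)),((0,.006,.025),(316,330)),((0,-.006,.025),(487,330))]
def f(q):
    a,b,th,c=q; o=[]
    e=[]
    for (x,y,z),p in obs:
        xx=x*np.cos(th)-z*np.sin(th); zz=z*np.cos(th)+x*np.sin(th)
        X=pin+h*(a+xx)+l*(c+y)+np.array([0,0,b+zz]); e.append(proj(w,X)-px(*p))
    return np.concatenate(e)
o=least_squares(f,[0,0,0,0]);print(o.x.round(4),np.degrees(o.x[2]),o.fun.round(1)); 
a,b,th,c=o.x
print("nut centre",pin+h*a+l*c+[0,0,b])
print("head bottom z", pin[2]+b-.041*np.cos(th)-.0095*abs(np.sin(th)))
```

```text
369.57572948843836
[-0.0083  0.0112  0.0139 -0.0002] 0.79485600126634 [ 0.  -0.3  0.1 -0.  -0.   0.9  0.7  0.  -0.6  0.1 -0.4 -0.3  0.2 -0.3]
nut centre [ 0.42105773 -0.15305431  0.0490193 ]
head bottom z 0.007891460156350706
```

Call:
play_rows([
  [-0.04,0,0.04,0,0,0,10],
  [-0.08,0,0.08,0,0,0,10],
  [-0.12,0,0.12,0,0,0,10],
  [-0.14,0,0.14,0,0,0,10],
  [-0.14,0,0.14,0,0,0,10],
])

```text
time_s: 16.6
tcp_pos: [0.4173, -0.1744, 0.0195]
ee_rot: [[-0.126, -0.984, -0.124], [-0.694, 0.177, -0.698], [0.709, -0.002, -0.705]]
wrist_force: [0.0, -0.3, -1.9]
gripper_width: 0.216
```

Call:
play_rows([
  [-0.02,0,0.02,0,0,0,10],
  [-0.04,0,0.04,0,0,0,10],
  [-0.04,0,0.04,0,0,0,10],
])

```text
time_s: 16.9
tcp_pos: [0.4174, -0.1744, 0.0181]
ee_rot: [[-0.126, -0.984, -0.123], [-0.694, 0.177, -0.698], [0.709, -0.002, -0.705]]
wrist_force: [-0.5, -0.4, -1.4]
gripper_width: 0.215
```

Call:
play_rows([
  [-0.015,0,0.015,0,0,0,10],
  [-0.03,0,0.03,0,0,0,10],
  [-0.03,0,0.03,0,0,0,10],
])

```text
time_s: 17.2
tcp_pos: [0.4174, -0.1744, 0.0171]
ee_rot: [[-0.126, -0.984, -0.123], [-0.694, 0.177, -0.698], [0.709, -0.002, -0.705]]
wrist_force: [0.2, 0.5, -1.2]
gripper_width: 0.212
```

Call:
play_rows([
  [-0.015,0,0.015,0,0,0,10],
  [-0.03,0,0.03,0,0,0,10],
  [-0.03,0,0.03,0,0,0,10],
])

```text
time_s: 17.5
tcp_pos: [0.4174, -0.1744, 0.016]
ee_rot: [[-0.126, -0.984, -0.123], [-0.694, 0.177, -0.698], [0.709, -0.002, -0.705]]
wrist_force: [-0.4, 0.5, -1.2]
gripper_width: 0.213
```

Run:
```python
from h import *
st();t=r.capture("scene")
u,v=proj(t,[.42,-.16,.03]).astype(int);save("s6c",t,(u-30,v-25,u+30,v+25),12)
```

```text
t 17.5 tcp [ 0.4174 -0.1744  0.016 ] yaw -100.31 tz [-0.123 -0.698 -0.705] j [ 13.9  30.7 -56.6  63.6 -46.3 -86.7] F [-0.39  0.51 -1.24] M [ 1.82 -0.33 -0.03] g 0.213
```

View pics/s6c.png

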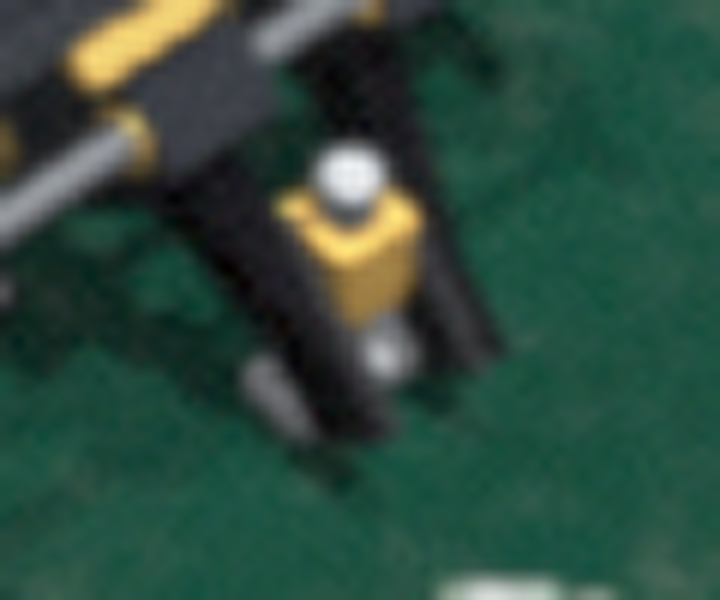

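Call:
play_rows([
  [-0.015,0,0.015,0,0,0,10],
  [-0.03,0,0.03,0,0,0,10],
  [-0.03,0,0.03,0,0,0,10],
])

```text
time_s: 17.85
tcp_pos: [0.4174, -0.1744, 0.015]
ee_rot: [[-0.126, -0.984, -0.123], [-0.694, 0.177, -0.698], [0.709, -0.002, -0.705]]
wrist_force: [-0.6, -0.6, -2.8]
gripper_width: 0.213
```

Call:
play_rows([
  [-0.01,0,0.01,0,0,0,10],
  [-0.02,0,0.02,0,0,0,10],
  [-0.02,0,0.02,0,0,0,10],
])

```text
time_s: 18.15
tcp_pos: [0.4174, -0.1745, 0.0147]
ee_rot: [[-0.126, -0.984, -0.123], [-0.693, 0.176, -0.699], [0.71, -0.003, -0.705]]
wrist_force: [-0.5, 1.0, 2.8]
gripper_width: 0.209
```

Run:
```python
from h import *
st();w=wcap();save("w6",w,(200,220,360,340),5)
t=r.capture("scene")
c=proj(t,[.42,-.16,.03]).astype(int)
for z in(.0,.066): print(((proj(t,[.421,-.153,z])-(c-[30,25]))*12).round())
```

```text
t 18.15 tcp [ 0.4174 -0.1745  0.0147] yaw -100.33 tz [-0.123 -0.699 -0.705] j [ 13.8  30.8 -56.6  64.  -46.3 -87. ] F [-0.5   1.01  2.82] M [ 1.31 -0.07 -0.2 ] g 0.209
[329. 374.]
[344. 173.]
```

View pics/w6.png

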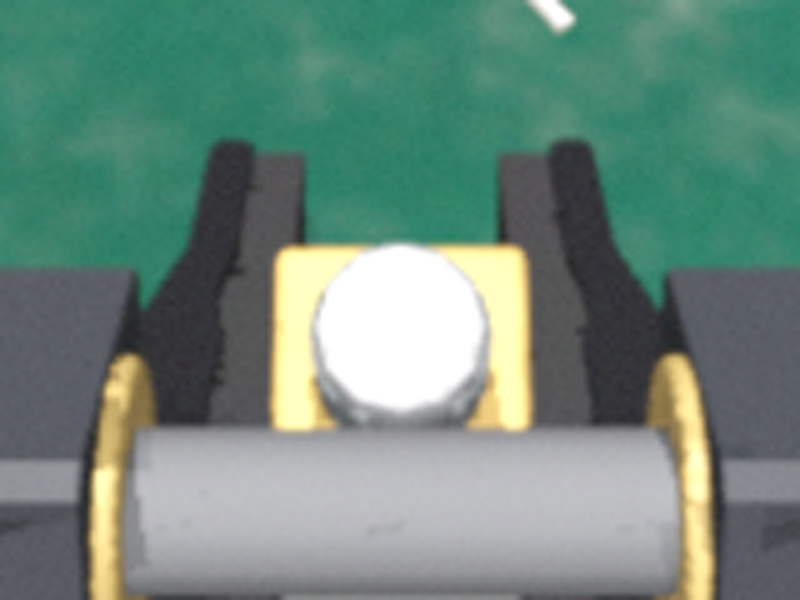

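Contact is felt at about 4 N. Releasing.

Call:
play_rows([
  [0,0,0,0,0,0,24],
  [0,0,0,0,0,0,30],
  [0,0,0,0,0,0,40],
  [0,0,0,0,0,0,50],
  [0,0,0,0,0,0,50],
  [0,0,0,0,0,0,50],
])

```text
time_s: 18.85
tcp_pos: [0.4174, -0.1744, 0.0143]
ee_rot: [[-0.126, -0.984, -0.123], [-0.694, 0.177, -0.698], [0.709, -0.003, -0.705]]
wrist_force: [-0.6, 0.2, -0.6]
gripper_width: 0.553
```

Run:
```python
from h import *
st();w=wcap();save("w7",w,(200,220,360,340),5)
```

```text
t 18.85 tcp [ 0.4174 -0.1744  0.0143] yaw -100.31 tz [-0.123 -0.698 -0.705] j [ 13.8  30.9 -56.6  64.  -46.2 -87. ] F [-0.63  0.19 -0.6 ] M [ 1.52 -0.31  0.02] g 0.553
```

View pics/w7.png

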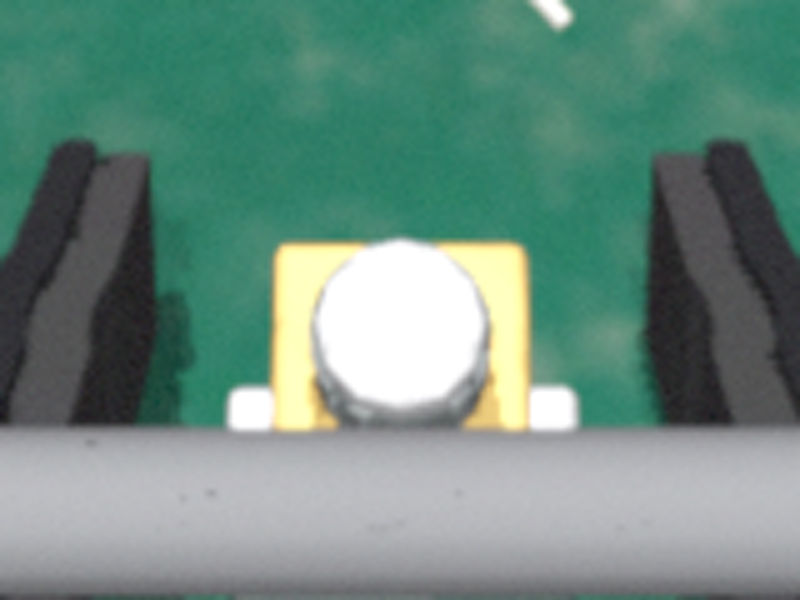

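Run:
```python
from h import *
import pickle
w=wcap();px=lambda x,y:np.array([200+x/5-.4,220+y/5-.4])
e=[ray(w,*px(*q),.066)[:2] for q in [(401,241),(401,410),(314,326),(488,326)]]
print("stub",np.round(e,4).tolist(),np.mean(e,0))
a,b=[ray(w,*px(*q),.054)[:2] for q in [(274,243),(527,243)]]
print("nut edge",a,b,np.linalg.norm(a-b),"head dir",np.degrees(np.arctan2(*(b-a)[::-1])))
```

```text
stub [[0.4201, -0.1582], [0.4222, -0.1468], [0.427, -0.1534], [0.4154, -0.1513]] [ 0.42117011 -0.15239823]
nut edge [ 0.42898694 -0.16349701] [ 0.41010784 -0.16008334] 0.019185246998655238 head dir 169.7506657714942
```

Call:
play_rows([
  [0,0,-0.5,0,0,0,87],
  [0,0,-1.3,0,0,0,87],
  [0,0,-2.3,0,0,0,87],
  [0,0,-3.5,0,0,0,87],
  [0,0,-5,0,0,0,87],
  [0,0,-6.5,0,0,0,87],
  [0,0,-6.5,0,0,0,87],
])

```text
time_s: 19.65
tcp_pos: [0.4411, -0.0569, 0.1311]
ee_rot: [[-0.128, -0.985, -0.114], [-0.698, 0.172, -0.695], [0.705, -0.01, -0.709]]
wrist_force: [0.3, -0.1, 0.1]
gripper_width: 0.992
```

Run:
```python
from h import *
st();w=wcap();save("w8",w)
print([(np.round(d["centre"],3).tolist(),round(d["score"],2)) for d in r.spot_in("wrist","bolt_nut")])
R=Rdown(-100); plan([.421,-.153,.20],Rdown(-100))
```

```text
t 19.65 tcp [ 0.4411 -0.0569  0.1311] yaw -100.43 tz [-0.114 -0.695 -0.709] j [ 33.4  22.1 -41.2  34.8 -65.3 -69.4] F [ 0.27 -0.12  0.1 ] M [ 1.66 -0.32  0.1 ] g 0.992
[([0.398, -0.42, 0.014], 0.98), ([0.424, -0.15, 0.034], 0.9), ([0.326, -0.25, 0.013], 0.6)]
row [4.667, -0.013, 0.657, -0.024, -9.022, -0.038] rows>= 2.356309184725564 5.251312117869752
```

View pics/w8.png

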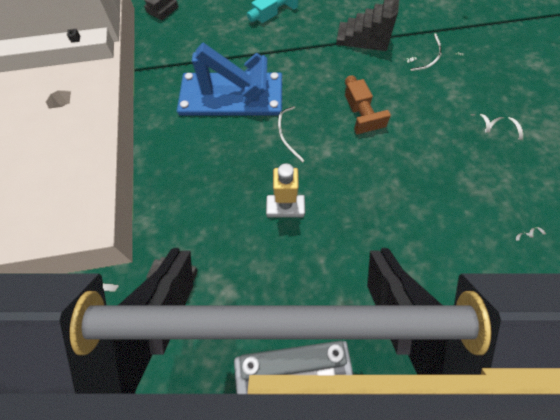

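Call:
play_rows([
  [0.5,0,-0.5,0,-1,0,87],
  [1.2,0,-0.7,0,-2.5,0,87],
  [2.2,0,-0.7,0,-4,0,87],
  [3.2,0,-0.5,0,-5.6,0,87],
  [4,0,0,0,-7.2,0,87],
  [4.6,0,0.6,0,-9,0,87],
  [4.6,0,0.6,0,-9,0,87],
])

```text
time_s: 20.45
tcp_pos: [0.4192, -0.1553, 0.1997]
ee_rot: [[-0.187, -0.982, 0.003], [-0.982, 0.187, 0.0], [-0.001, -0.003, -1.0]]
wrist_force: [-0.4, 1.0, -0.6]
gripper_width: 1.002
```

Run:
```python
from h import *
st()
plan([.4212,-.1526,.20],Rdown(-10.2))
```

```text
t 20.45 tcp [ 0.4192 -0.1553  0.1997] yaw -100.76 tz [ 0.003  0.    -1.   ] j [  0.6   5.6 -25.3  -0.  -58.9 -11.4] F [-0.37  0.97 -0.62] M [ 0.11 -0.04 -0.02] g 1.002
row [-0.122, -0.058, -0.01, -0.036, -0.019, -18.113] rows>= 0.06792097385545262 10.543005024342557
```

Call:
play_rows([
  [0,0,0,0,0,-1.6,87],
  [0,0,0,0,0,-3.2,87],
  [0,0,0,0,0,-4.8,87],
  [0,0,0,0,0,-6.4,87],
  [-0.1,0,0,0,0,-8,87],
  [-0.1,0,0,0,0,-9.6,87],
  [-0.1,-0.1,0,0,0,-11.2,87],
  [-0.1,-0.1,0,0,0,-12.8,87],
  [-0.1,-0.1,0,0,0,-14.4,87],
  [-0.1,-0.1,0,0,0,-16,87],
  [-0.1,-0.1,0,0,0,-17.6,87],
  [-0.1,-0.1,0,0,0,-18.1,87],
])

```text
time_s: 21.65
tcp_pos: [0.4219, -0.15, 0.198]
ee_rot: [[0.986, -0.167, -0.002], [-0.167, -0.986, -0.003], [-0.002, 0.003, -1.0]]
wrist_force: [0.6, 0.2, -1.2]
gripper_width: 0.998
```

Call:
play_rows([
  [0,0,0.5,0,0,0,87],
  [0,0,0.5,0,0,0,87],
])

```text
time_s: 21.85
tcp_pos: [0.4211, -0.1498, 0.1846]
ee_rot: [[0.985, -0.171, -0.005], [-0.171, -0.985, -0.003], [-0.004, 0.003, -1.0]]
wrist_force: [0.5, 0.8, -0.8]
gripper_width: 0.998
```

Run:
```python
from h import *
st();w=wcap();save("w9",w,(200,140,380,260),4.4)
import pickle;pickle.dump(w,open("w9.pkl","wb"))
print(proj(w,[.4212,-.1526,.066]),((proj(w,[.4212,-.1526,.066])-[200,140])*4.4))
plan([.4212,-.1526,.10],Rdown(-10.2))
```

```text
t 21.85 tcp [ 0.4211 -0.1498  0.1846] yaw -9.82 tz [-0.005 -0.003 -1.   ] j [  1.5   6.7 -26.6   0.2 -57.1  78.6] F [ 0.52  0.79 -0.84] M [0.01 0.09 0.05] g 0.998
[283.44493321 196.43981374] [367.15770614 248.33518048]
row [-0.002, 0.1, 3.423, 0.042, 0.029, 0.083] rows>= 1.7120894511821583 0.056894305655231826
```

View pics/w9.png

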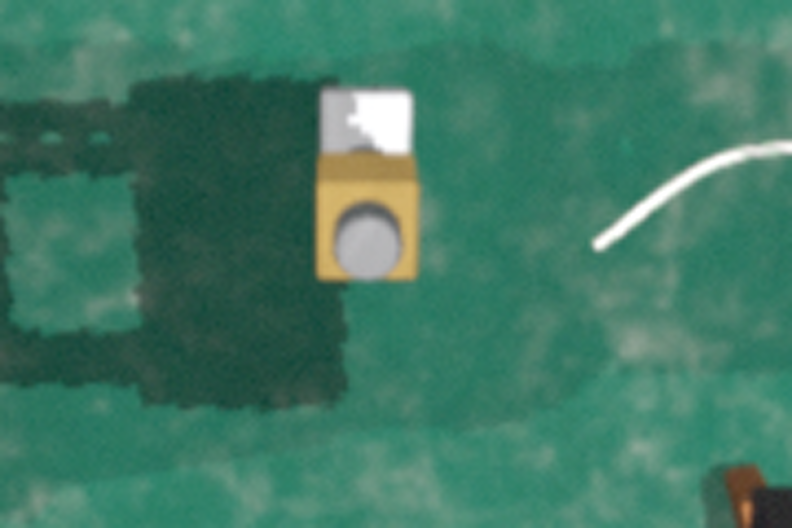

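Call:
play_rows([
  [0,0.1,1.3,0,0,0.08,87],
  [0,0.1,2.6,0,0,0.08,87],
  [0,0.1,3.9,0,0,0.08,87],
  [0,0.1,5,0,0,0.08,87],
  [0,0.1,5.8,0,0,0.08,87],
  [0,0.1,6.3,0,0,0.08,87],
  [0,0.1,6.35,0,0,0.08,60],
  [0,0.1,6.35,0,0,0.08,45],
])

```text
time_s: 22.7
tcp_pos: [0.4237, -0.1525, 0.0286]
ee_rot: [[0.985, -0.175, 0.001], [-0.175, -0.985, -0.003], [0.002, 0.003, -1.0]]
wrist_force: [-0.3, -0.6, -0.2]
gripper_width: 0.895
```

Run:
```python
from h import *
st();w=wcap();save("w10",w)
plan([.4212,-.1526,.026],Rdown(-10.2))
```

```text
t 22.7 tcp [ 0.4237 -0.1525  0.0286] yaw -10.09 tz [ 0.001 -0.003 -1.   ] j [  1.1  20.1 -37.6   0.4 -32.2  78.5] F [-0.31 -0.63 -0.18] M [ 0.04 -0.01 -0.02] g 0.895
row [-0.118, 0.029, 0.123, 0.033, -0.036, 0.024] rows>= 0.08633261012820177 0.03156624064615769
```

View pics/w10.png

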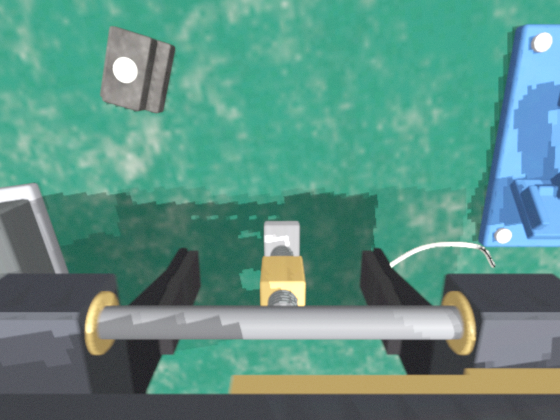

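Call:
play_rows([
  [-0.1,0.02,0.1,0,0,0,40],
  [-0.1,0.02,0.1,0,0,0,30],
  [-0.1,0.02,0.1,0,0,0,25],
  [-0.1,0.02,0.1,0,0,0,22],
  [-0.1,0.02,0.1,0,0,0,10],
  [-0.1,0.02,0.1,0,0,0,10],
  [-0.1,0.02,0.1,0,0,0,10],
  [-0.1,0.02,0.1,0,0,0,10],
  [-0.1,0.02,0.1,0,0,0,10],
  [-0.1,0.02,0.1,0,0,0,10],
  [-0.1,0.02,0.1,0,0,0,10],
  [-0.1,0.02,0.1,0,0,0,10],
])

```text
time_s: 23.95
tcp_pos: [0.4214, -0.1522, 0.0261]
ee_rot: [[0.985, -0.175, 0.002], [-0.175, -0.985, -0.003], [0.003, 0.003, -1.0]]
wrist_force: [1.6, -0.0, -0.0]
gripper_width: 0.213
```

Run:
```python
from h import *
st();w=wcap();save("w11",w,(200,200,360,340),5)
s=r.sense();R=np.array(s["ee_rot"])
print("offset nut in tool", R.T@(np.array([.4212,-.1526,.041])-s["tcp_pos"]))
```

```text
t 23.95 tcp [ 0.4214 -0.1522  0.0261] yaw -10.07 tz [ 0.002 -0.003 -1.   ] j [  1.2  20.2 -38.1   0.3 -31.6  78.5] F [ 1.59 -0.03 -0.03] M [-0.06 -0.04 -0.03] g 0.213
offset nut in tool [-5.65196162e-05  4.45278058e-04 -1.49059856e-02]
```

View pics/w11.png

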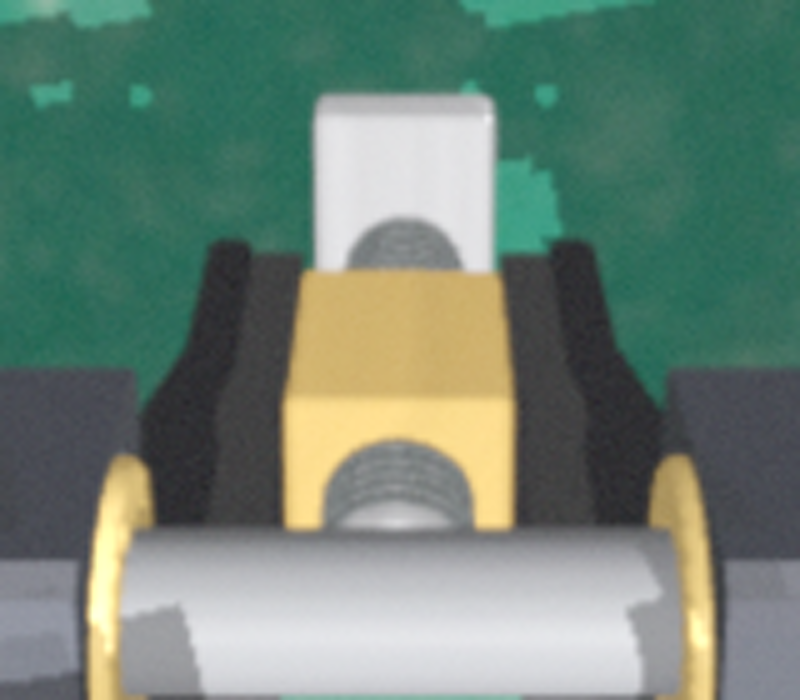

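Call:
play_rows([
  [0,0,-0.5,0,0,0,10],
  [0,0,-1.5,0,0,0,10],
  [0,0,-2.7,0,0,0,10],
  [0,0,-4,0,0,0,10],
  [0,0,-5,0,0,0,10],
  [0,0,-5,0,0,0,10],
])

```text
time_s: 24.6
tcp_pos: [0.4234, -0.1519, 0.1544]
ee_rot: [[0.985, -0.174, 0.01], [-0.174, -0.985, -0.004], [0.011, 0.002, -1.0]]
wrist_force: [0.2, 0.5, -1.0]
gripper_width: 0.219
```

Run:
```python
from h import *
st()
plan([.4399,.0673,.15],Rdown(-92.2))
```

```text
t 24.6 tcp [ 0.4234 -0.1519  0.1544] yaw -10.04 tz [ 0.01  -0.004 -1.   ] j [  1.2   8.5 -29.4   0.3 -51.5  78.6] F [ 0.19  0.53 -0.99] M [ 0.02 -0.12  0.03] g 0.219
row [-0.88, -8.751, 0.152, -0.069, -0.114, 16.432] rows>= 4.398173549447507 9.56509878792091
```

Call:
play_rows([
  [-0.1,-0.8,0,0,0,1.5,10],
  [-0.2,-1.6,0,0,0,3,10],
  [-0.3,-2.4,0,0,0,4.5,10],
  [-0.4,-3.2,0,0,0,6,10],
  [-0.5,-4,0,0,0,7.5,10],
  [-0.6,-4.8,0,0,0,9,10],
  [-0.7,-5.7,0,0,0,10.5,10],
  [-0.8,-6.6,0,0,0,12,10],
  [-0.9,-7.5,0,0,0,13.5,10],
  [-0.9,-8.2,0,0,0,15,10],
  [-0.9,-8.7,0,0,0,16.4,10],
  [-0.9,-8.7,0,0,0,16.4,10],
])

```text
time_s: 25.8
tcp_pos: [0.4365, 0.0671, 0.1492]
ee_rot: [[-0.035, -0.999, -0.0], [-0.999, 0.035, -0.004], [0.004, -0.0, -1.0]]
wrist_force: [-0.0, -0.2, -0.7]
gripper_width: 0.216
```

Call:
play_rows([
  [0,0,0,0,0,0,10],
  [0,0,0,0,0,0,10],
])

```text
time_s: 26.0
tcp_pos: [0.4363, 0.0656, 0.1498]
ee_rot: [[-0.035, -0.999, 0.0], [-0.999, 0.035, -0.004], [0.004, -0.001, -1.0]]
wrist_force: [0.5, 0.4, -1.2]
gripper_width: 0.22
```

Run:
```python
from h import *
st();w=wcap();save("w12",w,k=1.4)
import pickle;pickle.dump(w,open("w12.pkl","wb"))
plan([.4399,.0673,.08],Rdown(-92.2))
```

```text
t 26.0 tcp [0.4363 0.0656 0.1498] yaw -92.02 tz [ 0.    -0.004 -1.   ] j [ 29.9   8.3 -30.4   0.3 -51.4 -32.1] F [ 0.46  0.41 -1.16] M [ 0.08 -0.01  0.01] g 0.22
row [-0.083, -0.129, 2.801, -0.013, -0.04, 0.03] rows>= 1.402813579525957 0.030331098425822878
```

View pics/w12.png

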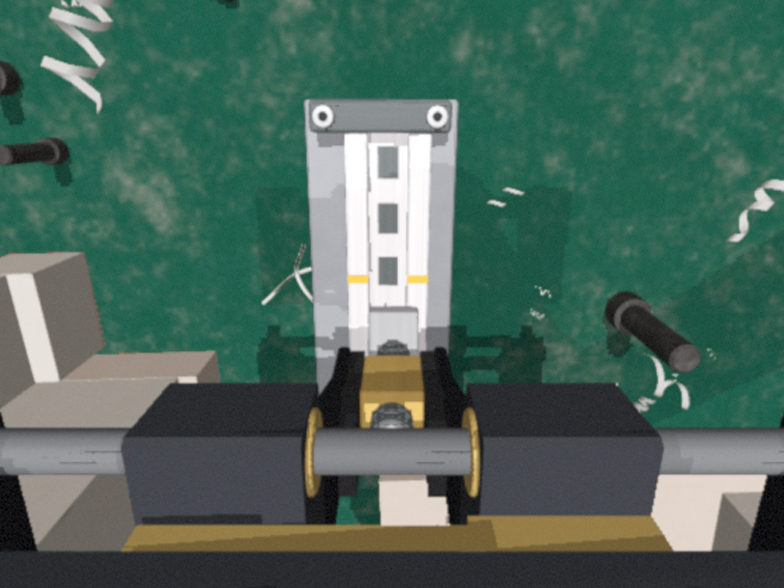

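Run:
```python
from h import *
import pickle
w=pickle.load(open("w12.pkl","rb"));save("w12c",w,(210,60,340,290),2.6)
g=w["pixels"].astype(int)
for row in (140,165,185,205): print(row,[int(x) for x in g[row,235:318].sum(1)//3])
```

```text
140 [197, 187, 182, 180, 180, 180, 180, 181, 177, 179, 177, 172, 225, 245, 252, 254, 253, 252, 252, 252, 252, 253, 252, 251, 254, 253, 235, 201, 231, 247, 249, 251, 250, 251, 251, 251, 248, 250, 250, 249, 250, 249, 249, 250, 249, 249, 247, 248, 252, 252, 251, 251, 249, 249, 249, 246, 228, 236, 250, 254, 254, 254, 253, 253, 252, 253, 253, 250, 252, 253, 244, 219, 191, 180, 179, 179, 179, 181, 179, 179, 181, 180, 180]
165 [179, 181, 180, 179, 180, 180, 180, 179, 179, 178, 177, 178, 192, 229, 246, 251, 253, 252, 252, 251, 250, 251, 251, 248, 252, 253, 238, 205, 189, 229, 243, 246, 247, 248, 232, 184, 137, 128, 127, 124, 125, 125, 129, 129, 129, 128, 124, 128, 144, 210, 240, 248, 247, 247, 243, 209, 216, 242, 252, 254, 253, 253, 251, 250, 251, 251, 249, 249, 253, 248, 236, 204, 183, 180, 178, 178, 177, 179, 177, 176, 178, 177, 178]
185 [176, 176, 175, 175, 176, 176, 176, 177, 177, 176, 175, 177, 183, 225, 243, 249, 252, 251, 251, 249, 249, 250, 249, 248, 250, 253, 243, 220, 189, 182, 226, 241, 245, 245, 231, 181, 132, 123, 120, 120, 118, 120, 122, 125, 122, 121, 121, 121, 147, 226, 246, 247, 246, 246, 243, 223, 227, 245, 252, 253, 253, 252, 250, 249, 250, 249, 247, 250, 250, 241, 208, 182, 177, 177, 177, 177, 177, 177, 176, 177, 179, 179, 177]
205 [176, 177, 177, 176, 176, 176, 175, 174, 174, 174, 173, 175, 176, 195, 229, 245, 250, 251, 249, 249, 247, 248, 248, 248, 249, 253, 247, 230, 196, 225, 240, 242, 244, 247, 247, 246, 244, 245, 245, 245, 244, 241, 242, 243, 244, 245, 244, 244, 244, 244, 246, 247, 246, 243, 212, 194, 226, 247, 251, 253, 252, 250, 247, 248, 249, 249, 249, 253, 247, 235, 201, 179, 174, 173, 176, 176, 175, 177, 177, 176, 175, 175, 176]
```

View pics/w12c.png

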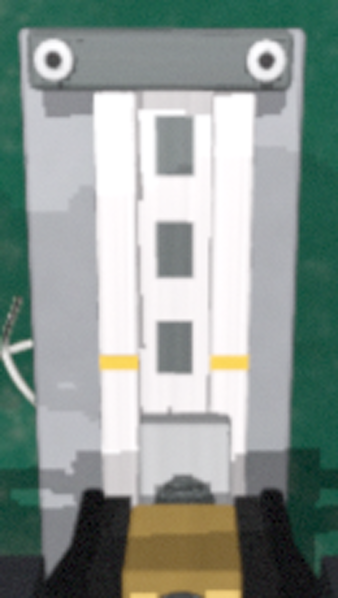

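Run:
```python
from h import *
import pickle
w=pickle.load(open("w12.pkl","rb"))
for c,rw in((276.8,165),(276.9,205),(276.5,185)):
    p=ray(w,c,rw,.028); 
    # slide along slot to y=.067
    print(p.round(4), "x at y=.067:", p[0]+(.067-p[1])*np.tan(np.radians(2.2)))
for c in(265,281.7,298.5): print("head",ray(w,c,219.6,.1317).round(4))
print("head front expected y",.0656-.017)
# lips widths
for a,b,rw in((247.5,306,165),(262.7,290.3,185)): print(ray(w,a,rw,.028)[0]-ray(w,b,rw,.028)[0])
# screws
a=ray(w,210+52/2.6,60+60/2.6,.037);b=ray(w,210+266/2.6,60+60/2.6,.037);m=(a+b)/2;print("screw mid",m,"mount x at .067",m[0]+(.067-m[1])*np.tan(np.radians(2.2)))
# stub/nut: nut corners top
```

```text
[0.4379 0.0397 0.028 ] x at y=.067: 0.4389648693434318
[0.4391 0.0726 0.028 ] x at y=.067: 0.43888062164416
[0.4388 0.0559 0.028 ] x at y=.067: 0.43920222987477797
head [0.4435 0.0474 0.1317]
head [0.4348 0.0477 0.1317]
head [0.4261 0.048  0.1317]
head front expected y 0.048600000000000004
0.045757189511179575
0.021953044207126515
screw mid [ 0.4395216  -0.02115863  0.037     ] mount x at .067 0.4429083135225004
```

Run:
```python
from h import *
plan([.4398,.067,.061],Rdown(-92.2))
```

```text
row [-0.074, -0.125, 3.561, -0.013, -0.04, 0.03] rows>= 1.7821992479273332 0.030331098425822878
```

Call:
play_rows([
  [-0.07,-0.12,0.8,0,0,0.03,10],
  [-0.07,-0.12,1.8,0,0,0.03,10],
  [-0.07,-0.12,2.7,0,0,0.03,10],
  [-0.07,-0.12,3.3,0,0,0.03,10],
  [-0.07,-0.12,3.56,0,0,0.03,10],
  [-0.07,-0.12,3.56,0,0,0.03,10],
  [-0.07,-0.12,3.56,0,0,0.03,10],
])

```text
time_s: 26.75
tcp_pos: [0.4408, 0.0677, 0.0621]
ee_rot: [[-0.039, -0.999, 0.003], [-0.999, 0.039, -0.003], [0.003, -0.003, -1.0]]
wrist_force: [-0.2, 0.2, -0.7]
gripper_width: 0.216
```

Run:
```python
from h import *
st();w=wcap();save("w13",w,(200,110,360,280),4.2)
import pickle;pickle.dump(w,open("w13.pkl","wb"))
```

```text
t 26.75 tcp [0.4408 0.0677 0.0621] yaw -92.21 tz [ 0.003 -0.003 -1.   ] j [ 29.9  16.3 -36.3   0.4 -37.3 -32.4] F [-0.2   0.16 -0.75] M [ 0.09 -0.05 -0.04] g 0.216
```

View pics/w13.png

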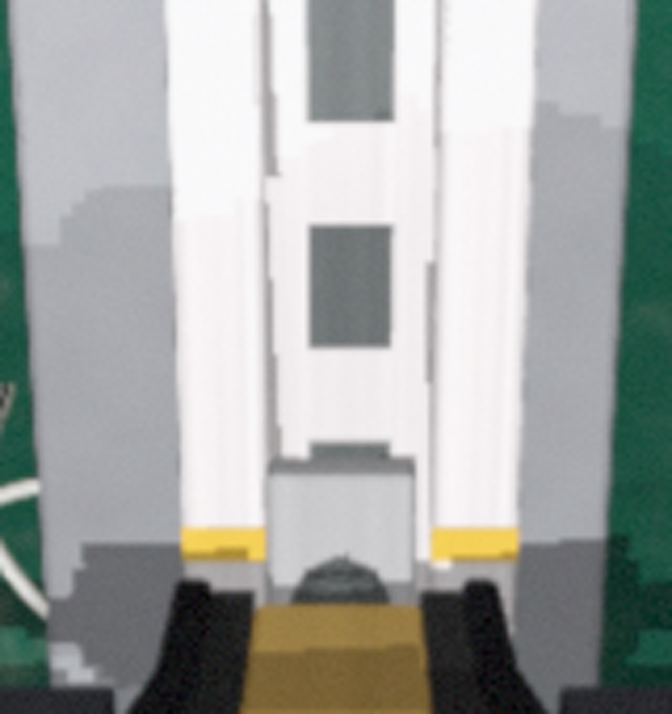

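Call:
play_rows([
  [0,0.045,0.1,0,0,0,10],
  [0,0.045,0.2,0,0,0,10],
  [0,0.045,0.3,0,0,0,10],
  [0,0.045,0.4,0,0,0,10],
  [0,0.045,0.45,0,0,0,10],
  [0,0.045,0.45,0,0,0,10],
])

```text
time_s: 27.4
tcp_pos: [0.439, 0.0676, 0.05]
ee_rot: [[-0.039, -0.999, 0.002], [-0.999, 0.039, -0.003], [0.003, -0.002, -1.0]]
wrist_force: [-0.2, 0.2, -2.0]
gripper_width: 0.219
```

Run:
```python
from h import *
st();w=wcap();save("w14",w,(200,110,360,280),4.2)
```

```text
t 27.4 tcp [0.439  0.0676 0.05  ] yaw -92.22 tz [ 0.002 -0.003 -1.   ] j [ 30.   17.4 -37.2   0.4 -35.4 -32.5] F [-0.21  0.23 -2.04] M [ 0.06 -0.01 -0.01] g 0.219
```

View pics/w14.png

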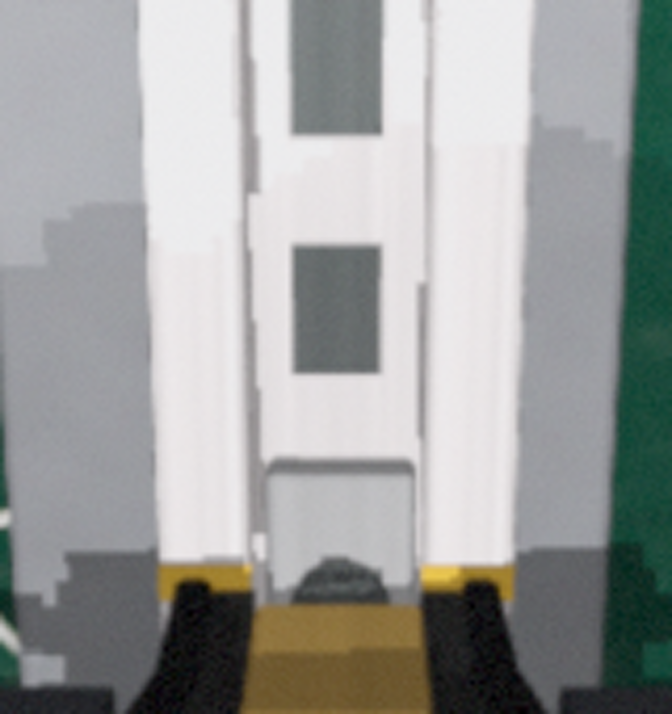

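Call:
play_rows([
  [0,-0.02,0.08,0,0,0,10],
  [0,-0.02,0.16,0,0,0,10],
  [0,-0.02,0.24,0,0,0,10],
  [0,-0.02,0.32,0,0,0,10],
  [0,-0.02,0.4,0,0,0,10],
  [0,-0.02,0.42,0,0,0,10],
  [0,-0.02,0.42,0,0,0,10],
])

```text
time_s: 28.15
tcp_pos: [0.4396, 0.0675, 0.0396]
ee_rot: [[-0.039, -0.999, 0.002], [-0.999, 0.039, -0.003], [0.003, -0.002, -1.0]]
wrist_force: [-0.1, 0.3, -1.1]
gripper_width: 0.219
```

Head is inside without touching the lips. Feeling for the floor.

Call:
play_rows([
  [0,0,0.03,0,0,0,10],
  [0,0,0.06,0,0,0,10],
  [0,0,0.08,0,0,0,10],
  [0,0,0.08,0,0,0,10],
])

```text
time_s: 28.55
tcp_pos: [0.4396, 0.0675, 0.0377]
ee_rot: [[-0.039, -0.999, 0.002], [-0.999, 0.039, -0.003], [0.003, -0.002, -1.0]]
wrist_force: [0.2, 1.0, -1.7]
gripper_width: 0.214
```

Call:
play_rows([
  [0,0,0.03,0,0,0,10],
  [0,0,0.05,0,0,0,10],
  [0,0,0.05,0,0,0,10],
])

```text
time_s: 28.85
tcp_pos: [0.4398, 0.0676, 0.037]
ee_rot: [[-0.038, -0.999, 0.002], [-0.999, 0.038, -0.003], [0.003, -0.002, -1.0]]
wrist_force: [-2.2, -0.3, 5.4]
gripper_width: 0.216
```

Run:
```python
from h import *
st()
```

```text
t 28.85 tcp [0.4398 0.0676 0.037 ] yaw -92.2 tz [ 0.002 -0.003 -1.   ] j [ 30.   18.8 -37.9   0.4 -33.3 -32.5] F [-2.22 -0.29  5.42] M [ 0.12  0.47 -0.04] g 0.216
```

Floor felt at TCP z 0.0370, so the nut centre is at about 0.052 as expected. Easing up 1 mm and making the quarter turn.

Call:
play_rows([
  [0,0,-0.06,0,0,0,10],
  [0,0,-0.06,0,0,-1,10],
  [0,0,-0.06,0,0,-2,10],
  [0,0,-0.06,0,0,-3,10],
  [0,0,-0.06,0,0,-4,10],
  [0,0,-0.06,0,0,-5,10],
])

```text
time_s: 29.45
tcp_pos: [0.4396, 0.0676, 0.0378]
ee_rot: [[0.39, -0.921, 0.002], [-0.921, -0.39, -0.003], [0.004, -0.001, -1.0]]
wrist_force: [-0.8, 0.2, -1.7]
gripper_width: 0.216
```

Run:
```python
from h import *
st()
```

```text
t 29.45 tcp [0.4396 0.0676 0.0378] yaw -67.02 tz [ 0.002 -0.003 -1.   ] j [ 29.9  18.7 -37.8   0.4 -33.4  -7.3] F [-0.77  0.19 -1.69] M [ 0.09 -0.02 -0.01] g 0.216
```

Call:
play_rows([
  [0,0,0,0,0,-1,10],
  [0,0,0,0,0,-2,10],
  [0,0,0,0,0,-3,10],
  [0,0,0,0,0,-4,10],
  [0,0,0,0,0,-5,10],
  [0,0,0,0,0,-6,10],
  [0,0,0,0,0,-6,10],
])

```text
time_s: 30.15
tcp_pos: [0.4396, 0.0676, 0.0378]
ee_rot: [[0.796, -0.605, 0.002], [-0.605, -0.796, -0.003], [0.003, 0.001, -1.0]]
wrist_force: [-1.2, 1.1, -1.3]
gripper_width: 0.212
```

Run:
```python
from h import *
st()
```

```text
t 30.15 tcp [0.4396 0.0676 0.0378] yaw -37.23 tz [ 0.002 -0.003 -1.   ] j [ 29.9  18.7 -37.8   0.4 -33.4  22.5] F [-1.16  1.07 -1.3 ] M [ 0.06 -0.04 -0.03] g 0.212
```

No resistance. 35° is left.

Call:
play_rows([
  [0,0,0,0,0,-1,10],
  [0,0,0,0,0,-2,10],
  [0,0,0,0,0,-3,10],
  [0,0,0,0,0,-4,10],
  [0,0,0,0,0,-5,10],
  [0,0,0,0,0,-6,10],
  [0,0,0,0,0,-7,10],
  [0,0,0,0,0,-7,10],
])

```text
time_s: 30.95
tcp_pos: [0.4396, 0.0675, 0.0379]
ee_rot: [[0.999, -0.041, 0.002], [-0.041, -0.999, -0.003], [0.002, 0.003, -1.0]]
wrist_force: [-0.2, -0.3, -1.1]
gripper_width: 0.214
```

Run:
```python
from h import *
st();w=wcap();save("w15",w,(180,110,380,330),3)
```

```text
t 30.95 tcp [0.4396 0.0675 0.0379] yaw -2.33 tz [ 0.002 -0.003 -1.   ] j [ 29.9  18.7 -37.8   0.4 -33.5  57.4] F [-0.19 -0.33 -1.11] M [-0.02  0.02 -0.05] g 0.214
```

View pics/w15.png

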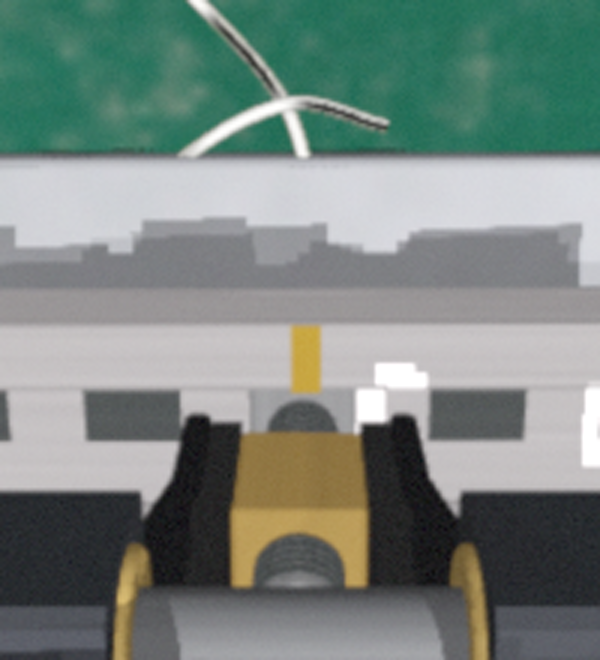

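Head is across, under the far lip and in line with the stripe at (306,355). Setting it down and releasing.

Call:
play_rows([
  [0,0,0.03,0,0,0,10],
  [0,0,0.045,0,0,0,10],
  [0,0,0.045,0,0,0,10],
  [0,0,0.045,0,0,0,24],
  [0,0,0.045,0,0,0,30],
  [0,0,0.045,0,0,0,40],
  [0,0,0.045,0,0,0,50],
  [0,0,0.045,0,0,0,50],
  [0,0,0.045,0,0,0,50],
  [0,0,0.045,0,0,0,50],
])

```text
time_s: 32.0
tcp_pos: [0.4397, 0.0676, 0.0368]
ee_rot: [[0.999, -0.039, 0.002], [-0.039, -0.999, -0.003], [0.002, 0.003, -1.0]]
wrist_force: [-0.4, -0.8, -0.3]
gripper_width: 0.565
```

Run:
```python
from h import *
st();w=wcap();save("w16",w,(180,110,380,330),3)
```

```text
t 32.0 tcp [0.4397 0.0676 0.0368] yaw -2.22 tz [ 0.002 -0.003 -1.   ] j [ 29.9  18.8 -37.9   0.4 -33.3  57.5] F [-0.43 -0.79 -0.34] M [-0.01 -0.05 -0.01] g 0.565
```

View pics/w16.png

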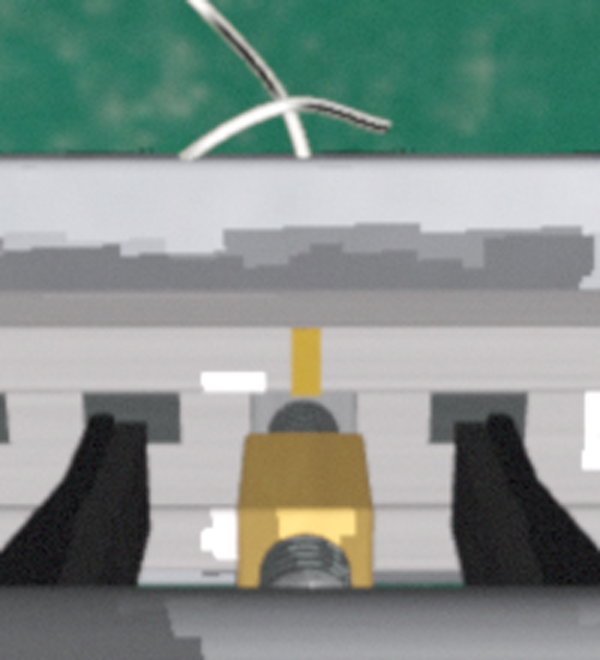

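Call:
play_rows([
  [0,0,-0.3,0,0,0,55],
  [0,0,-1,0,0,0,60],
  [0,0,-2,0,0,0,60],
  [0,0,-3.2,0,0,0,60],
  [0,0,-4.6,0,0,0,60],
  [0,0,-6,0,0,0,60],
  [0,0,-7,0,0,0,60],
  [0,0,-7,0,0,0,60],
  [0,0,-7,0,0,0,60],
])

```text
time_s: 32.95
tcp_pos: [0.4391, 0.0682, 0.2124]
ee_rot: [[0.999, -0.039, 0.003], [-0.039, -0.999, -0.002], [0.003, 0.002, -1.0]]
wrist_force: [-0.2, -0.2, -0.6]
gripper_width: 0.692
```

Run:
```python
from h import *
import pickle
st();w=wcap();save("w17",w,(180,110,380,260),4);pickle.dump(w,open("w17.pkl","wb"))
t=r.capture("scene");u,v=proj(t,[.44,.067,.04]).astype(int);save("s17",t,(u-50,v-40,u+50,v+40),7)
for x in [(.4398,.0675,.077),(.4398,.0675,.011)]: print(((proj(w,x)-[180,110])*4).round())
```

```text
t 32.95 tcp [0.4391 0.0682 0.2124] yaw -2.23 tz [ 0.003 -0.002 -1.   ] j [ 30.    4.6 -24.6   0.2 -60.8  57.6] F [-0.17 -0.22 -0.62] M [-0.02  0.05  0.02] g 0.692
[404. 327.]
[403. 256.]
```

View pics/w17.png

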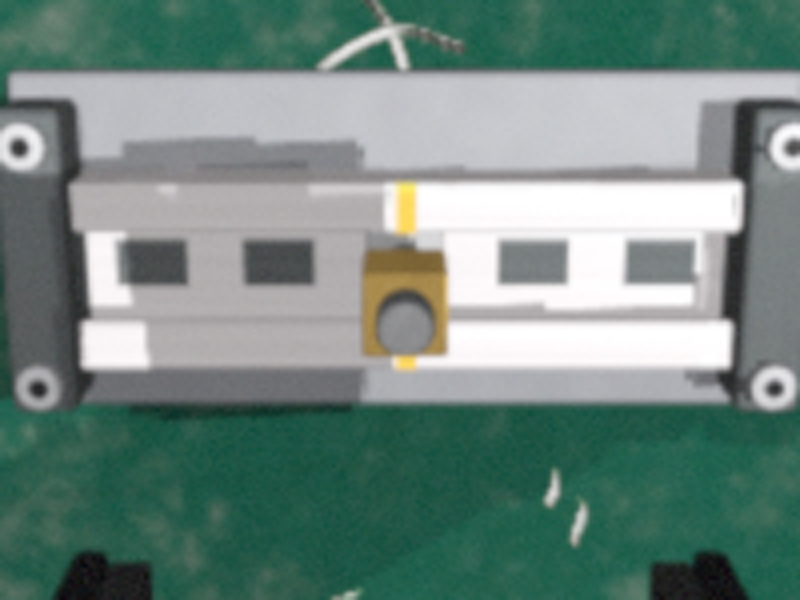

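View pics/s17.png

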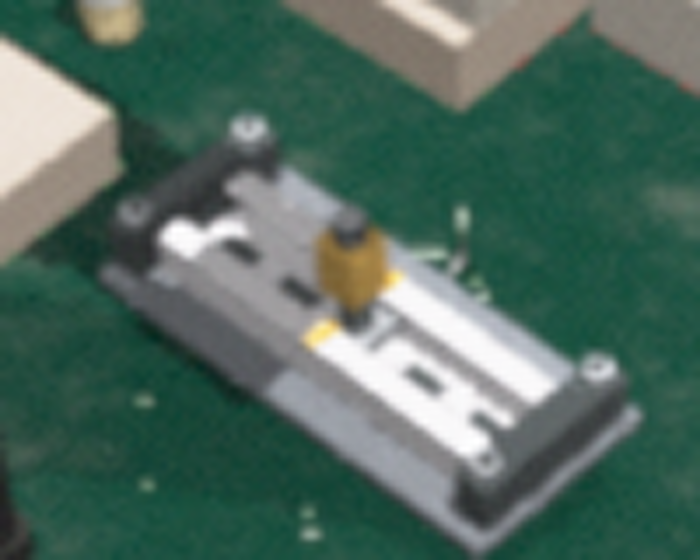

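The bolt stands upright on the mark with its nut square to the slot. The stub is at (406,322), predicted (404,327). Handing in.

Run:
```python
from h import *
print(r.finish_job())
```

```text
the job is handed in; nothing more can be done
None
```

The job is handed in at about 33 s of the 67 s allowed. The bolt stands upright in the strut at the yellow mark, its head across under the lips, and the gripper is clear above it. The hand-in reported no verdict, so this rests on my own checks.

**What I did:** I lifted the brass-nut bolt from the blue cradle, stood it on its head on the bench at about (0.421, -0.153), and let go. I took it again from straight above and lowered it through the slot. The slot centre lay about 3.5 mm towards the robot from the mark. I felt the floor at the expected height, with the nut centre at about 52 mm. I then eased up 1 mm, turned a quarter turn without resistance, set the bolt down, released it and backed off.

**Last checks:** In the wrist view after backing off, the stub end was within about 1.5 image pixels of where an upright bolt should show. The nut was square to the slot and in line with the stripes, and the wrist force was back to its no-load level. I made no final measurement of the T-nuts or coupler, but I felt no contact near them.

**What disagreed on the way:**
- My first height for the nut in the cradle was about 14 mm too low. The fingers therefore held it deeper than planned; I corrected for this from the wrist camera before setting it on the bench.
- One tilted pose ran into a joint's range limit and stopped short of its target, so I used a different heading.
- I turned the wrist the wrong way once while hovering and corrected it straight away.

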